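# Reassemble the leaning burr mill and check its end float

## Robot

A 6-joint arm with a two-finger parallel gripper is mounted at the origin on a cart in front of the work surface, level with it; the furniture and walls round the work are solid. World frame = base frame: x ahead of the robot, y to its left, z up, the work surface at z = 0. Lengths are in m, angles in rad, forces in N, time in s.
With the tool pointing down it reaches from about 0.3 to 0.75 m from the base axis. Payload 8.5 kg.
Tool frame: the origin (TCP) lies on the centre line of the jaws, within the pads' length; the fingertips stand 22 mm ahead of it and the grasp point (between the pads) lies 3 mm ahead of it; z points along the fingers, y is the line along which they close (so a half turn about z gives the same grasp; the last joint's range is limited). The gripper opens to 85 mm and grips with 20 to 120 N. Pads are 22 mm wide; open, the fingers measure 114 mm over their backs; the gripper's body (76 mm by 85 mm) begins 54 mm behind the grasp point. The pads swing forward as they close: fully open they stand 13 mm farther back than shut.
Start: joints at [-1.489, 0.381, 1.297, -0, 1.464, -0.215], TCP at [0.161, -0.526, 0.253] pointing down, gripper open.
Joint ranges: [-3.11, 3.11], [-0.89, 2.33], [0.22, 2.48], [-1.42, 4.56], [0.17, 2.85], [-2.88, 2.88]. Speed limits (rad/s): [2.39, 2.39, 3.14, 3.14, 3.14, 3.14].

## Interface

Orientations are given as a unit quaternion [w, x, y, z].
In Python, from bench import get_obs, camera, hand_in gives the robot as it stands.
- The arm moves only by the shell command python3 -m jog 'ROWS'. ROWS is a JSON object whose one key "plan" holds a list of rows, each a list of 3 entries, a list of its own where there are three numbers: the shift along the tool's x, y, z in m, then the turn, a rotation vector about the tool's x, y, z in rad, then the finger opening in m, from 0 to 0.0854. A call has exactly 8 rows; each row shifts and turns the commanded pose from where the row before left it, along the tool's axes as they then stand; what a row does not reach is not made up. A row lasts 1/10 s, in which the tool goes at most 50 mm and 8.59 degrees, less where a joint would pass 70% of its speed; a pose out of reach is approached as far as the arm can. A call is refused whole if a number of a shift passes 0.05 or a number of a turn 0.15, either way. A call with a gripper value outside its range is refused whole. The fingers move at their own pace and stop on an object; the grip force is fixed at half the most. Time passes only in rows, so rows that do not move let the fingers close, or fill a call up. It gives the time, the measured TCP pose, the force, the opening and the grip force at its end, in the units of the state.
- get_obs(): the state, without advancing time (a new reading comes with each control period).
- camera(name): name is "scene" or "top" or "wrist"; returns a dict with "color" (384x512x3 uint8, red, green, blue), "intrinsics" (3x3 intrinsics, pixels), "world_from_camera" (4x4, takes a point from camera to world coordinates). Camera axes: x right, y down, z forward; pixel columns grow to the right and rows downward; lengths in m; the calibration is good to about 2 mm. A picture is of the moment at which its call begins. There is no depth.
- hand_in(): hands the job in; it is judged then, once.
The state is a dict: "time_s": time; "joint_positions": joint angles; "joint_vel": joint speeds; "tau": joint torques, N m; "position": TCP position; "orientation": TCP orientation; "force": force on the tool from outside, world axes, zero at the start; "torque": the same for the moment, N m; "grip_width": finger opening in m; "gripper_force": force on a finger pad.
Only numpy, scipy, OpenCV 4.12 (cv2) and the standard library are available. Lean on these libraries where they do the work, as an engineer would, in place of code of your own. Each camera call takes 0.05 s, during which the arm holds its last target. There are 200 camera calls.

## Task

Put the washed mill back together: thread the dark steel burr onto the leaning shaft first, slots down, turning it until its slots drop over the drive dogs and it is fully home, then thread the brass collar on after it until it sits flat on the burr. Then check the end float: draw the shaft out by its tip to its upper stop and push it fully back in, leaving both rings home and the things standing near the mill where they are.

Things in the scene. Friction and masses are not known exactly. Their poses are not given: they have to be found in the camera images.
- mill: White electric grain mill, fixed to the worktop: base 130 x 116 x 50 mm, out of which a round head (diameter 89 mm) leans 30 degrees from vertical. Origin: under the base, on the worktop, z up. The head and shaft lean towards the mill's own -x (roughly towards the robot). A microwave 0.26 m high, with a handle in front, stands close behind the rings' places: keep the gripper clear.
- shaft_seat (a point): Centre of the shoulder (aluminium disc, diameter 68 mm) on which the burr must rest; it moves in and out with the shaft. z points out along the shaft axis (30 degrees from vertical), x is the mill's x leaned with it. The plain round shaft, diameter 18 mm with a bevelled tip, stands 73 mm out of this point.
- shaft_tip (a point): Centre of the shaft's outer end, 73 mm out along z from shaft_seat, same axes.
- shaft (a joint): End float of the shaft along its axis, m: 0 = fully in (lower stop), 0.010 = drawn out (upper stop). About 8 N of friction holds it anywhere between; less is needed to push in with the rings' weight on it, about 13 N to draw it out.
- burr: Dark steel burr ring, 0.25 kg (varies 20 %), goes on first: flange diameter 66 mm (0 to 14 mm above its underside), hexagonal hub 40 mm across flats on it (14 to 30 mm), through bore 21 mm. Origin: centre of the underside, z towards the hub (up at the start). Six radial slots in the underside, 13 mm wide, 9 mm deep, along 0, 60, 120.. degrees from its x axis. Home: origin at shaft_seat.
- collar: Brass collar ring, 0.15 kg, goes on second: flange diameter 60 mm (0 to 6 mm above its underside), hexagonal hub 36 mm across flats (6 to 24 mm; flats face 0, 60.. degrees from x), through bore 21 mm. Origin: centre of the underside, z towards the hub (up at the start). Home: flange on the burr's hub, origin 30 mm out from shaft_seat; 19 mm of the shaft then stand out of it.
- green_spice: Bystander: spice jar with green lid, 44 mm diameter, 100 mm high, loose. Origin at its underside. Leave alone.
- timer: Bystander: red and white kitchen timer, 62 mm diameter, 43 mm high, loose. Origin at its underside. Leave alone.
- teal_mug: Bystander: teal mug, 82 mm diameter with handle, 90 mm high, loose. Origin at its underside. Leave alone.
- shaft_dogs (a point): On the axis, 8 mm out from shaft_seat: the height of the tops of two steel drive dogs that face each other across the shaft (8 mm wide, 8 mm high, reaching 10 to 30 mm off the axis). They stand at an unknown angle about the axis, which this frame does not tell; friction (1.2 N m) keeps them from turning with the burr.
- burr_hub (a point): Centre of the top of the burr's hub, 30 mm above its origin, same axes. The hub's flats face 0, 60, 120.. degrees from x. On the shaft the burr stops 8 mm short of home unless two slots stand over the dogs (to about 4 degrees): turn it, by up to 60 degrees, and try again until it drops.
There are look-alikes about, which are no part of the job. Several things have the shape of the collar; the one meant has the colours described above.

How it is judged:
By the outcome, as a careful person would: the job done as asked, in the order asked, and still so for the second after the job is handed in, with the robot touching nothing.
It also fails if it takes over 64 s, if anything falls off the work surface, if the arm or the gripper's body presses on something with over 40 N, if the wrist force passes 120 N, or if a joint passes its speed limit or range.

## Working session

There is one attempt and no reset: what is moved stays moved. The work goes in short steps, Python scripts to look and compute and a shell command to move; the robot and the scene stay as the last step left them, time stands still between calls to the robot, and variables do not carry over. Pictures are saved under pics/ and viewed, at most 10 in all, crops included, and the job is handed in when it is done.

```bash
mkdir -p pics; ls; python3 - <<'E'
from bench import get_obs,camera
import cv2,numpy as np,pickle
d={}
for n in ("scene","top","wrist"):
    c=camera(n); d[n]=c
    cv2.imwrite(f"pics/{n}0.png",cv2.resize(c["color"][:,:,::-1],(800,600),interpolation=cv2.INTER_CUBIC))
    print(n,c["intrinsics"].round(1).tolist(),c["world_from_camera"].round(3).tolist())
pickle.dump(d,open("c0.pkl","wb"))
print(get_obs())
E
```

```text
pics
scene [[453.7, 0.0, 266.0], [0.0, 453.7, 186.7], [0.0, 0.0, 1.0]] [[0.582, -0.585, 0.564, -0.415], [-0.813, -0.434, 0.389, -0.567], [0.017, -0.685, -0.728, 1.314], [0.0, 0.0, 0.0, 1.0]]
top [[384.3, 0.0, 247.6], [0.0, 384.3, 193.6], [0.0, 0.0, 1.0]] [[-0.01, -0.994, 0.111, 0.367], [-1.0, 0.008, -0.015, 0.098], [0.014, -0.111, -0.994, 1.246], [0.0, 0.0, 0.0, 1.0]]
wrist [[342.6, 0.0, 256.5], [0.0, 342.6, 199.3], [0.0, 0.0, 1.0]] [[0.293, -0.923, -0.249, 0.223], [-0.956, -0.283, -0.075, -0.505], [-0.001, 0.26, -0.965, 0.374], [0.0, 0.0, 0.0, 1.0]]
{'time_s': 0.15, 'joint_positions': array([-1.48930331e+00,  3.81059562e-01,  1.29805931e+00,  3.03959574e-05,
        1.46357837e+00, -2.15307819e-01]), 'joint_vel': array([-7.11677805e-04, -8.13918960e-04, -2.53696145e-03, -1.11856312e-03,
       -5.67836509e-04,  5.48704032e-05]), 'tau': array([ 1.06768770e-03, -4.48628712e+01, -2.31341046e+01, -2.64116252e-04,
        3.83969658e-03, -1.35803074e-05]), 'position': array([ 0.16083846, -0.52575024,  0.25285297]), 'orientation': array([-5.50047377e-04,  9.89008942e-01,  1.47854682e-01,  5.20009447e-05]), 'force': array([-0.63607114, -0.04539506, -0.31165738]), 'torque': array([-0.00031787, -0.0027257 ,  0.04688673]), 'gripper_force': 0.0, 'grip_width': 0.08553218553629732}
```

View pics/scene0.png

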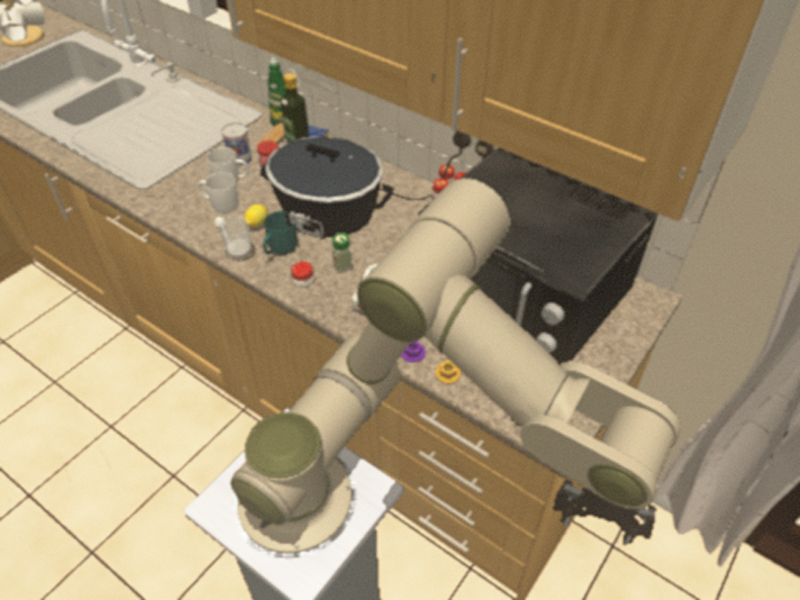

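View pics/top0.png

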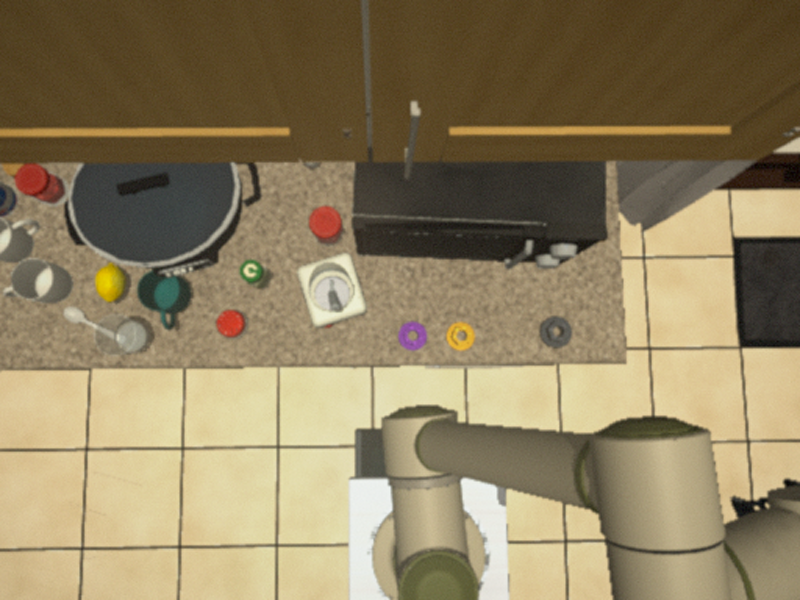

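Top view: mill at about (332,290), dark burr (556,332), orange/brass collar (460,336), purple look-alike (413,336). I'll look at these closer up.

```bash
cat > h.py <<'E'
import numpy as np,cv2
from scipy.spatial.transform import Rotation as R
def ray(c,u,v):
    T=c["world_from_camera"]; d=T[:3,:3]@np.linalg.solve(c["intrinsics"],[u,v,1.]); return T[:3,3],d/np.linalg.norm(d)
def onz(c,u,v,z):
    o,d=ray(c,u,v); return o+d*(z-o[2])/d[2]
def proj(c,p):
    T=c["world_from_camera"]; q=T[:3,:3].T@(np.asarray(p,float)-T[:3,3]); q=c["intrinsics"]@q; return q[:2]/q[2]
def tri(a,b):
    A=0;B=0
    for o,d in (a,b):
        P=np.eye(3)-np.outer(d,d);A=A+P;B=B+P@o
    return np.linalg.solve(A,B)
E
python3 - <<'E'
import pickle,cv2,numpy as np
from h import *
d=pickle.load(open("c0.pkl","rb"));c=d["top"];I=c["color"][:,:,::-1]
a=cv2.resize(I[155:225,175:255],None,fx=5,fy=5,interpolation=cv2.INTER_CUBIC)
b=cv2.resize(I[190:230,245:385],(800,229),interpolation=cv2.INTER_CUBIC)
m=np.zeros((590,800,3),np.uint8);m[:350,:400]=a;m[355:584]=b
w=d["wrist"]["color"][:,:,::-1];m[:300,400:]=cv2.resize(w,(400,300))
cv2.imwrite("pics/m1.png",m)
for n,u,v,z in(("burr",556,332,.03),("col",460,336,.024),("purp",413,336,.024),("mill",332,290,.1)): print(n,onz(c,u*.64,v*.64,z).round(3),I[int(v*.64)-5:int(v*.64)+6:5,int(u*.64)-6:int(u*.64)+7:6].tolist())
E
```

```text
burr [ 0.44  -0.265  0.03 ] [[[86, 97, 99], [82, 90, 92], [94, 98, 101]], [[70, 80, 80], [111, 143, 158], [77, 88, 91]], [[86, 94, 95], [81, 91, 91], [81, 92, 95]]]
col [ 0.434 -0.07   0.024] [[[49, 169, 223], [54, 172, 218], [53, 173, 223]], [[46, 149, 192], [118, 151, 167], [54, 175, 225]], [[65, 177, 226], [56, 184, 227], [55, 173, 224]]]
purp [0.435 0.026 0.024] [[[160, 81, 144], [174, 89, 155], [165, 86, 146]], [[149, 80, 137], [107, 140, 159], [165, 86, 148]], [[163, 87, 149], [155, 82, 140], [158, 94, 148]]]
mill [0.52  0.185 0.1  ] [[[191, 202, 205], [148, 163, 161], [190, 200, 203]], [[194, 209, 211], [151, 165, 164], [196, 209, 212]], [[196, 209, 214], [106, 119, 118], [195, 206, 210]]]
```

View pics/m1.png

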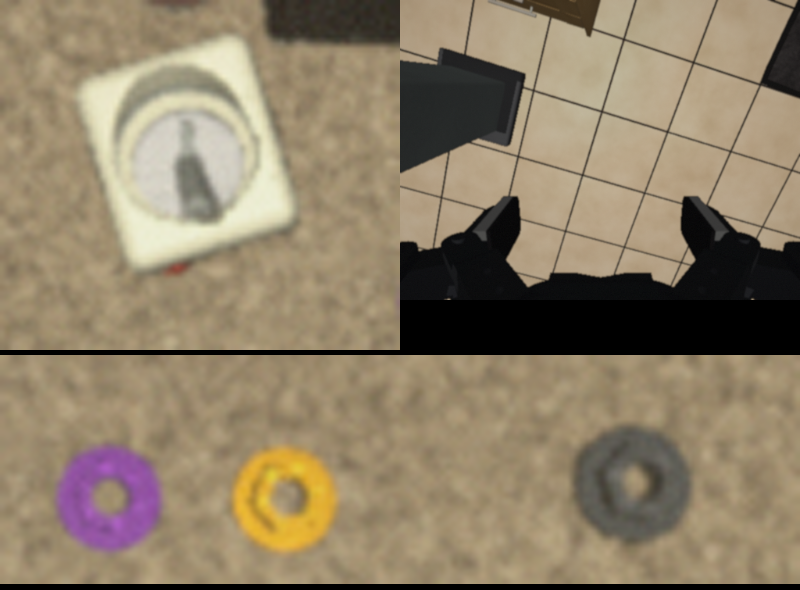

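Scene: mill near (0.52,0.185) leaning towards the robot. Lower crop, left to right: purple look-alike, brass/yellow collar, dark burr. Next step is moving the wrist camera over the rings.

```bash
cat >> h.py <<'E'
def pose(s): 
    q=s["orientation"]; return np.array(s["position"]),R.from_quat([q[1],q[2],q[3],q[0]])
def tilt(yaw_dir,lean_axis=None):
    """tool rotation: z = -axis, x = given dir made orthogonal"""
    z=-np.asarray(lean_axis if lean_axis is not None else [0,0,1.],float); z/=np.linalg.norm(z)
    x=np.asarray(yaw_dir,float); x=x-z*(x@z); x/=np.linalg.norm(x)
    return R.from_matrix(np.c_[x,np.cross(z,x),z])
def rows(p0,r0,p1,r1,n):
    rv=(r0.inv()*r1).as_rotvec(); w=rv/n
    for i in range(n):
        ri=r0*R.from_rotvec(w*i); print((ri.inv().apply((p1-p0)/n)).round(4).tolist(),w.round(4).tolist())
E
python3 - <<'E'
from h import *; from bench import get_obs
p,r=pose(get_obs()); rows(p,r,np.array([.40,-.17,.25]),tilt([1,0,0]),10)
E
```

```text
[0.0333, -0.027, 0.0003] [-0.0001, -0.0, 0.0297]
[0.0325, -0.028, 0.0003] [-0.0001, -0.0, 0.0297]
[0.0316, -0.029, 0.0003] [-0.0001, -0.0, 0.0297]
[0.0307, -0.0299, 0.0003] [-0.0001, -0.0, 0.0297]
[0.0298, -0.0308, 0.0003] [-0.0001, -0.0, 0.0297]
[0.0289, -0.0316, 0.0003] [-0.0001, -0.0, 0.0297]
[0.028, -0.0325, 0.0003] [-0.0001, -0.0, 0.0297]
[0.027, -0.0333, 0.0003] [-0.0001, -0.0, 0.0297]
[0.026, -0.0341, 0.0003] [-0.0001, -0.0, 0.0297]
[0.025, -0.0348, 0.0003] [-0.0001, -0.0, 0.0297]
```

```bash
python3 -m jog '{"plan":[[[0.041,-0.034,0],[0,0,0.037],0.085],[[0.040,-0.0355,0],[0,0,0.037],0.085],[[0.039,-0.037,0],[0,0,0.037],0.085],[[0.0375,-0.038,0],[0,0,0.037],0.085],[[0.036,-0.0395,0],[0,0,0.037],0.085],[[0.0345,-0.041,0],[0,0,0.037],0.085],[[0.033,-0.042,0],[0,0,0.037],0.085],[[0.0315,-0.0435,0],[0,0,0.037],0.085]]}'
python3 - <<'E'
from bench import camera,get_obs
import cv2,pickle
c=camera("wrist");pickle.dump(c,open("c1.pkl","wb"))
cv2.imwrite("pics/w1.png",cv2.resize(c["color"][:,:,::-1],(800,600),interpolation=cv2.INTER_CUBIC))
from h import *; s=get_obs();p,r=pose(s);print(p,r.as_matrix().round(3))
print(proj(c,[.44,-.265,.03]),proj(c,[.434,-.07,.024]))
E
```

```text
time_s: 0.95
position: [0.3835, -0.1913, 0.2534]
orientation: [0.0, 1.0, -0.001, 0.0]
force: [0.5, -0.3, 0.5]
grip_width: 0.0854
gripper_force: 0.0
[ 0.38605527 -0.18550594  0.25342854] [[ 1.     0.002  0.001]
 [ 0.002 -1.     0.003]
 [ 0.002 -0.003 -1.   ]]
[332.91922495 115.33547431] [135.94769945 121.54220236]
```

View pics/w1.png

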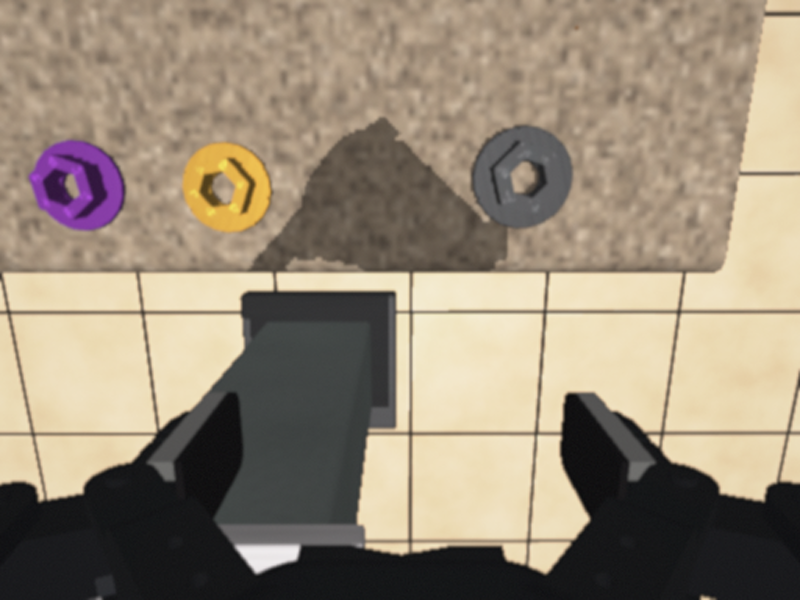

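```bash
cat >> h.py <<'E'
def rect(c,ctr,ex,ey,half,px):
    """rectified view of plane patch: right=ex, up=ey; px per m"""
    n=int(2*half*px); P=[]
    for a,b in((-1,1),(1,1),(1,-1),(-1,-1)): P.append(proj(c,ctr+half*(a*np.array(ex)+b*np.array(ey))))
    H=cv2.getPerspectiveTransform(np.float32(P),np.float32([[0,0],[n,0],[n,n],[0,n]]))
    return cv2.warpPerspective(c["color"][:,:,::-1].copy(),H,(n,n),flags=cv2.INTER_CUBIC)
E
python3 - <<'E'
import pickle; from h import *
c=pickle.load(open("c1.pkl","rb")); ims=[]
for n,p0,zf,rf,zh in(("burr",[.44,-.265],.014,.033,.03),("col",[.434,-.07],.006,.030,.024)):
    p=np.array(p0)
    for it in range(2):
        im=rect(c,np.array([*p,zf]),[1,0,0],[0,1,0],.05,4000)
        g=cv2.GaussianBlur(cv2.cvtColor(im,cv2.COLOR_BGR2HSV)[:,:,1] if n=="col" else cv2.cvtColor(im,cv2.COLOR_BGR2GRAY),(0,0),4).astype(float)
        # maximise radial gradient along circle
        t=np.linspace(0,2*np.pi,180,endpoint=False);best=None
        def s(cx,cy,r):
            f=lambda q:cv2.remap(g.astype(np.float32),(200+(cx+q*np.cos(t))*4000).astype(np.float32)[None],(200-(cy+q*np.sin(t))*4000).astype(np.float32)[None],1)[0]
            return abs(np.clip((f(r+.0015)-f(r-.0015))*(1 if n=="burr" else -1),-5,40).sum())
        best=max((s(x,y,rf),x,y) for x in np.arange(-.012,.0121,.0005) for y in np.arange(-.012,.0121,.0005))
        p=p+best[1:]
    print(n,p.round(4),best[0])
    im=rect(c,np.array([*p,zh]),[1,0,0],[0,1,0],.035,5600); o=(196,196)
    for k in range(6): cv2.circle(im,(int(196+196/35*(20 if n=="burr" else 18)/np.cos(np.pi/6)*np.cos(k*np.pi/3+np.pi/6)),int(196-196/35*(20 if n=="burr" else 18)/np.cos(np.pi/6)*np.sin(k*np.pi/3+np.pi/6))),3,(0,0,255),1)
    ims.append(im)
cv2.imwrite("pics/r1.png",np.hstack(ims))
E
```

```text
burr [ 0.4415 -0.269 ] 6619.1523
col [ 0.436  -0.0725] 7200.0
```

View pics/r1.png

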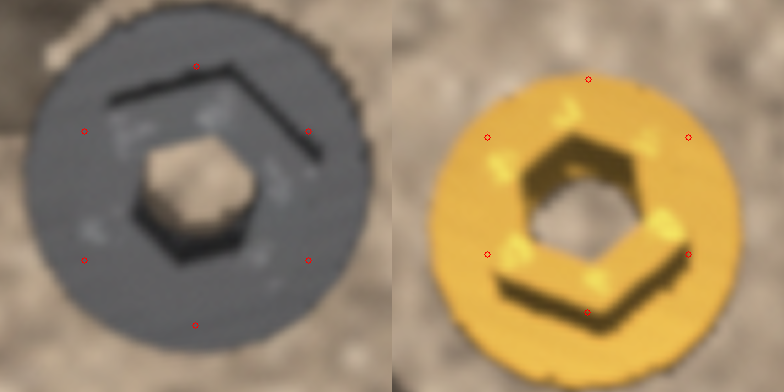

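Burr centre about (0.4414,-0.2693) with flats at 45° mod 60; collar about (0.4352,-0.0730) with flats about 7° mod 60. Next I look at the mill square-on.

```bash
python3 - <<'E'
import pickle; from h import *; from bench import get_obs
c=pickle.load(open("c0.pkl","rb"))["top"]
S=onz(c,213,187,.12); mx=np.array([np.cos(.31),np.sin(.31),0]); a=np.array([0,0,np.cos(np.pi/6)])-.5*mx
print(S,proj(c,S+a*.073),"tip seen ~",(175+205/5,155+215/5))
r1=tilt(mx,a); x=r1.as_matrix()[:,0]; p1=S+a*.17-.03*x; print(p1)
p,r=pose(get_obs()); rows(p,r,p1,r1,8)
E
```

```text
[0.51356948 0.18198909 0.12      ] [215.30797029 196.46380424] tip seen ~ (216.0, 198.0)
[0.40787877 0.14813345 0.25222432]
[0.0028, -0.0417, 0.0003] [0.0098, 0.0647, -0.0376]
[0.0044, -0.0416, 0.0009] [0.0098, 0.0647, -0.0376]
[0.0058, -0.0414, 0.0016] [0.0098, 0.0647, -0.0376]
[0.0073, -0.0411, 0.0025] [0.0098, 0.0647, -0.0376]
[0.0086, -0.0408, 0.0034] [0.0098, 0.0647, -0.0376]
[0.0099, -0.0404, 0.0044] [0.0098, 0.0647, -0.0376]
[0.0111, -0.0399, 0.0054] [0.0098, 0.0647, -0.0376]
[0.0122, -0.0394, 0.0066] [0.0098, 0.0647, -0.0376]
```

```bash
python3 -m jog '{"plan":[[[0.003,-0.042,0],[0.01,0.065,-0.0375],0.085],[[0.0045,-0.0415,0.001],[0.01,0.065,-0.0375],0.085],[[0.006,-0.0415,0.0015],[0.01,0.065,-0.0375],0.085],[[0.0075,-0.041,0.0025],[0.01,0.065,-0.0375],0.085],[[0.0085,-0.041,0.0035],[0.01,0.065,-0.0375],0.085],[[0.01,-0.0405,0.0045],[0.01,0.065,-0.0375],0.085],[[0.011,-0.04,0.0055],[0.01,0.065,-0.0375],0.085],[[0.012,-0.0395,0.0065],[0.01,0.065,-0.0375],0.085]]}'
python3 -m jog '{"plan":[[[0,0,0],[0,0,0],0.085],[[0,0,0],[0,0,0],0.085],[[0,0,0],[0,0,0],0.085],[[0,0,0],[0,0,0],0.085],[[0,0,0],[0,0,0],0.085],[[0,0,0],[0,0,0],0.085],[[0,0,0],[0,0,0],0.085],[[0,0,0],[0,0,0],0.085]]}'
python3 - <<'E'
from bench import camera,get_obs
import cv2,pickle
d={n:camera(n) for n in("wrist","scene","top")};pickle.dump(d,open("c2.pkl","wb"))
I=d["wrist"]["color"][:,:,::-1]; m=np.zeros((600,800,3),np.uint8) if 0 else None
cv2.imwrite("pics/w2.png",cv2.resize(I,(800,600),interpolation=cv2.INTER_CUBIC))
from h import *; s=get_obs();p,r=pose(s);print(p,r.as_matrix().round(3))
E
```

```text
time_s: 1.8
position: [0.4054, 0.1428, 0.2519]
orientation: [-0.04, 0.954, 0.149, 0.258]
force: [1.1, -1.1, 0.4]
grip_width: 0.0848
gripper_force: 0.0
time_s: 2.6
position: [0.4058, 0.141, 0.2516]
orientation: [-0.039, 0.954, 0.148, 0.256]
force: [0.8, -0.1, 0.5]
grip_width: 0.085
gripper_force: 0.0
[0.40578347 0.14117961 0.25162625] [[ 0.825  0.303  0.477]
 [ 0.262 -0.953  0.151]
 [ 0.5    0.    -0.866]]
```

View pics/w2.png

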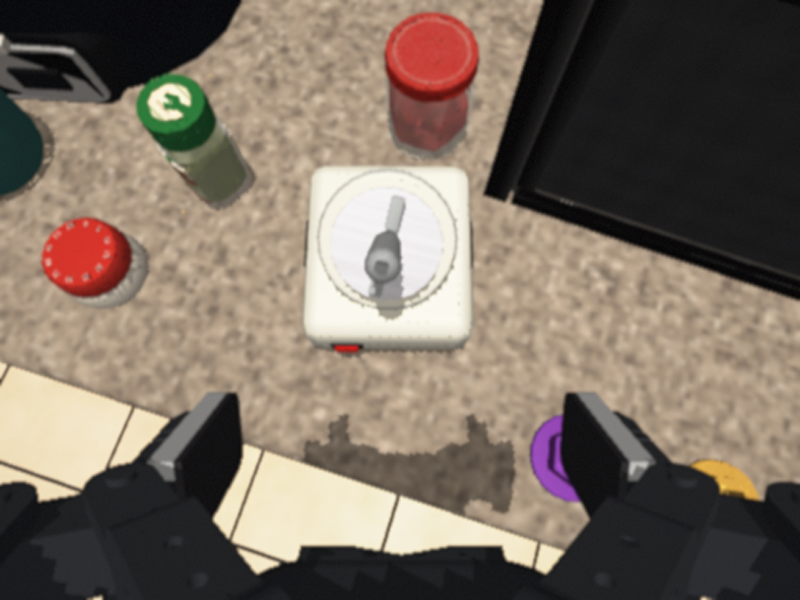

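Mill now seen square-on: shoulder disc around (388,245), tip near (382,262), one dog visible towards (398,205); jar at (205,140), timer at (90,260). Zooming in for triangulation.

```bash
python3 - <<'E'
import pickle,cv2,numpy as np
w=pickle.load(open("c2.pkl","rb"))["wrist"]["color"][:,:,::-1]; t=pickle.load(open("c0.pkl","rb"))["top"]["color"][:,:,::-1]
m=np.zeros((600,800,3),np.uint8)
a=cv2.resize(w[105:225,200:296],(480,600),interpolation=cv2.INTER_CUBIC) # x5
b=cv2.resize(t[165:205,195:227],(320,400),interpolation=cv2.INTER_CUBIC) # x10
m[:,:480]=a; m[:400,480:]=b
cv2.imwrite("pics/m2.png",m)
E
```

```text
(no output)
```

View pics/m2.png

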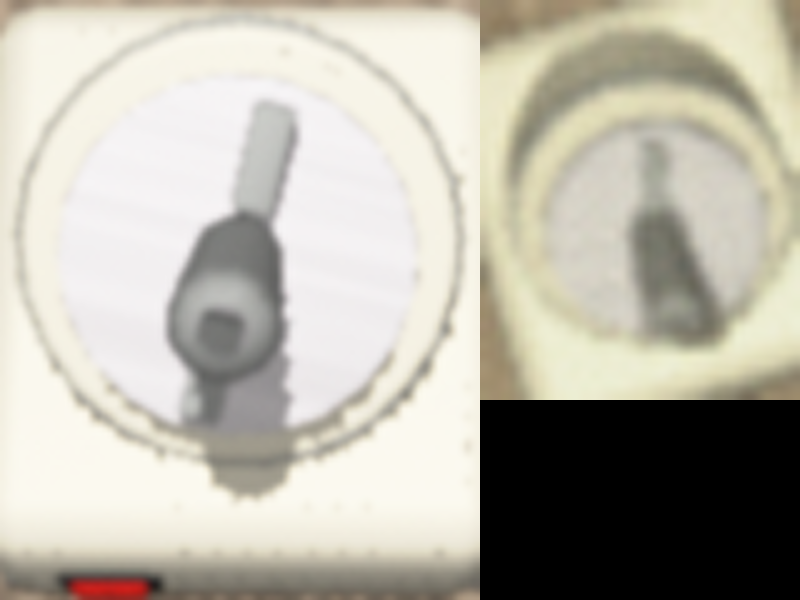

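```bash
python3 - <<'E'
import pickle; from h import *; from scipy.optimize import least_squares
w=pickle.load(open("c2.pkl","rb"))["wrist"]; t=pickle.load(open("c0.pkl","rb"))["top"]
W=lambda u,v:np.array([200+(u+.5)/5-.5,105+(v+.5)/5-.5]); T=lambda u,v:np.array([195+(u-480+.5)/10-.5,165+(v+.5)/10-.5])
wd,wt,td,tt=W(237.5,255),W(222,332),T(656.5,232),T(684,312)
def ax(psi): m=np.array([np.cos(psi),np.sin(psi),0]); return m,np.array([0,0,np.cos(np.pi/6)])-.5*m
def f(v):
    m,a=ax(v[3]); S=v[:3]; y=np.cross(a,m)
    wid=np.linalg.norm(proj(w,S+.034*y)-proj(w,S-.034*y))-361/5
    return np.r_[proj(w,S)-wd,proj(w,S+.073*a)-wt,proj(t,S)-td,(proj(t,S+.073*a)-tt)*.6,wid]
s=least_squares(f,[.51,.18,.12,.31]); print(s.x,s.fun.round(2))
S=s.x[:3];m,a=ax(s.x[3]); rt=tilt(m,a)
print("a",a,"tri tip",tri(ray(w,*wt),ray(t,*tt)),"model tip",S+.073*a)
def onp(p):
    o,d=ray(w,*p);c=S+.008*a; return rt.inv().apply(o+d*((c-o)@a)/(d@a)-c)
for A,B in(((236,195),(254,100)),((270,215),(290,110))):
    A,B=onp(W(*A)),onp(W(*B));print("dog edge",A*1000,B*1000,np.degrees(np.arctan2(*(B-A)[1::-1])))
np.savez("mill.npz",S=S,psi=s.x[3])
cv2.imwrite("pics/d.png",rect(w,S+.008*a,rt.as_matrix()[:,0],-rt.as_matrix()[:,1],.036,6000))
E
```

```text
[0.50309158 0.18153309 0.12331308 0.30811924] [-0.02 -0.72  0.09 -0.39  0.87  2.64  0.25  2.62 -1.47]
a [-0.47645281 -0.15163349  0.8660254 ] tri tip [0.48555654 0.17658321 0.13455641] model tip [0.46831052 0.17046385 0.18653293]
dog edge [1.01351662e+01 5.50186160e-02 3.30392473e-14] [2.50470945e+01 3.01391705e+00 1.60539378e-14] 11.223132749992669
dog edge [ 6.93998409e+00  5.50350910e+00 -9.70924792e-15] [2.34962874e+01 8.71037595e+00 1.22221323e-14] 10.962138333195213
```

The reprojection residuals are too large because the two views are nearly parallel. A second wrist view from the side is needed.

```bash
python3 - <<'E'
from h import *; from bench import get_obs
Q=np.array([.49,.175,.15]); r1=tilt([1,0,0],[-.3,-.66,.7]); M=r1.as_matrix()
d=M@np.array([-.26,0,.965]); p1=Q-.30*d-M@np.array([.065,0,-.121]); print(d,p1, Q-.3*d)
p,r=pose(get_obs()); rows(p,r,p1,r1,8)
E
```

```text
[ 0.03905547  0.68508601 -0.72660638] [0.45225036 0.0619926  0.26985634] [ 0.47828336 -0.0305258   0.36798191]
[0.0033, 0.0112, -0.0007] [0.0712, -0.0117, 0.0712]
[0.0041, 0.0108, -0.0015] [0.0712, -0.0117, 0.0712]
[0.0048, 0.0104, -0.0023] [0.0712, -0.0117, 0.0712]
[0.0055, 0.0098, -0.0031] [0.0712, -0.0117, 0.0712]
[0.0062, 0.0092, -0.0039] [0.0712, -0.0117, 0.0712]
[0.0067, 0.0084, -0.0046] [0.0712, -0.0117, 0.0712]
[0.0073, 0.0076, -0.0052] [0.0712, -0.0117, 0.0712]
[0.0077, 0.0066, -0.0058] [0.0712, -0.0117, 0.0712]
```

```bash
python3 -m jog '{"plan":[[[0.0035,0.011,-0.001],[0.071,-0.012,0.071],0.085],[[0.004,0.011,-0.0015],[0.071,-0.012,0.071],0.085],[[0.005,0.0105,-0.0025],[0.071,-0.012,0.071],0.085],[[0.0055,0.01,-0.003],[0.071,-0.012,0.071],0.085],[[0.006,0.009,-0.004],[0.071,-0.012,0.071],0.085],[[0.0065,0.0085,-0.0045],[0.071,-0.012,0.071],0.085],[[0.0075,0.0075,-0.005],[0.071,-0.012,0.071],0.085],[[0.0075,0.0065,-0.006],[0.071,-0.012,0.071],0.085]]}'
python3 -m jog '{"plan":[[[0,0,0],[0,0,0],0.085],[[0,0,0],[0,0,0],0.085],[[0,0,0],[0,0,0],0.085],[[0,0,0],[0,0,0],0.085],[[0,0,0],[0,0,0],0.085],[[0,0,0],[0,0,0],0.085],[[0,0,0],[0,0,0],0.085],[[0,0,0],[0,0,0],0.085]]}'
python3 - <<'E'
from bench import camera,get_obs
import cv2,pickle; from h import *
c=camera("wrist");pickle.dump(c,open("c3.pkl","wb"))
I=c["color"][:,:,::-1]
z=np.load("mill.npz");S=z["S"];psi=float(z["psi"]);m=np.array([np.cos(psi),np.sin(psi),0]);a=np.array([0,0,np.cos(np.pi/6)])-.5*m
q=proj(c,S+.035*a);print(q,proj(c,S),proj(c,S+.073*a),get_obs()["position"])
u,v=(int(q[0])-80,int(q[1])-60);u=max(u,0);v=max(v,0);print(u,v)
cv2.imwrite("pics/w3.png",cv2.resize(I[v:v+120,u:u+160],(800,600),interpolation=cv2.INTER_CUBIC))
E
```

```text
time_s: 3.55
position: [0.4524, 0.0614, 0.2704]
orientation: [-0.365, 0.919, -0.056, 0.139]
force: [0.3, -0.1, -0.2]
grip_width: 0.0847
gripper_force: 0.0
time_s: 4.35
position: [0.452, 0.0621, 0.2702]
orientation: [-0.364, 0.919, -0.055, 0.139]
force: [0.7, 0.1, 1.0]
grip_width: 0.085
gripper_force: 0.0
[253.79205574 201.92687239] [271.86034872 185.06785017] [230.16930052 223.96860903] [0.45194153 0.06207314 0.27019928]
173 141
```

View pics/w3.png

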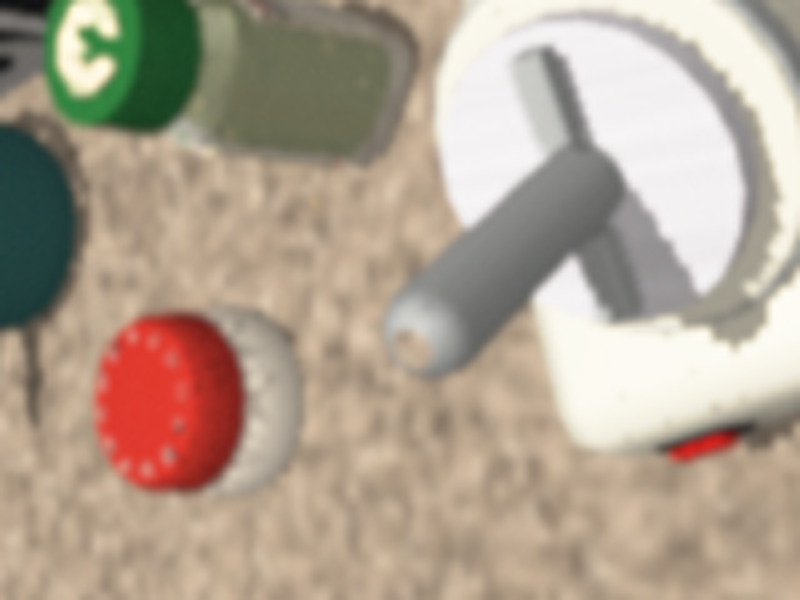

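Clear side view: tip end near crop (412,349), disc centre near (593,168), both dogs visible. Triangulating from the two wrist views.

```bash
cat > fit.py <<'E'
import pickle; from h import *; from scipy.optimize import least_squares
w=pickle.load(open("c2.pkl","rb"))["wrist"]; b=pickle.load(open("c3.pkl","rb")); t=pickle.load(open("c0.pkl","rb"))["top"]
W=lambda u,v:np.array([200+(u+.5)/5-.5,105+(v+.5)/5-.5]); B=lambda u,v:np.array([173+(u+.5)/5-.5,141+(v+.5)/5-.5]);T=lambda u,v:np.array([195+(u-480+.5)/10-.5,165+(v+.5)/10-.5])
wd,wt,bd,bt,td,tt=W(237.5,255),W(221,332),B(593,168),B(412,349),T(656.5,225),T(684,312)
def ax(psi): m=np.array([np.cos(psi),np.sin(psi),0]); return m,np.array([0,0,np.cos(np.pi/6)])-.5*m
E
python3 - <<'E'
from fit import *
sd,st=tri(ray(w,*wd),ray(b,*bd)),tri(ray(w,*wt),ray(b,*bt)); print(sd,st,np.linalg.norm(st-sd),(st-sd)/np.linalg.norm(st-sd))
def f(v):
    m,a=ax(v[3]); S=v[:3]
    return np.r_[proj(w,S)-wd,proj(w,S+.073*a)-wt,proj(b,S)-bd,proj(b,S+.073*a)-bt,.3*(proj(t,S)-td),.3*(proj(t,S+.073*a)-tt)]
s=least_squares(f,[.51,.18,.12,.31]); print(s.x,s.fun.round(2))
S=s.x[:3];m,a=ax(s.x[3]); rt=tilt(m,a); np.savez("mill.npz",S=S,psi=s.x[3])
def onp(c,p):
    o,d=ray(c,*p);k=S+.008*a; return rt.inv().apply(o+d*((k-o)@a)/(d@a)-k)
for c,A,D in((w,W(236,195),W(254,100)),(w,W(270,215),W(290,110)),(b,B(542,130),B(512,68)),(b,B(578,145),B(543,47)),(b,B(583,260),B(610,305))):
    A,D=onp(c,A),onp(c,D);print("dog edge",A.round(4)[:2],D.round(4)[:2],np.degrees(np.arctan2(*(D-A)[1::-1])))
# overlays + rectified dog plane
c=b["color"][:,:,::-1].copy(); X=rt.as_matrix()[:,0];Y=rt.as_matrix()[:,1]
ims=[rect(k,S+.008*a,X,Y,.036,5500) for k in(w,b)]
for im in ims:cv2.circle(im,(198,198),int(.009*5500),(0,0,255),1);cv2.circle(im,(198,198),int(.03*5500),(0,255,0),1)
cv2.imwrite("pics/r3.png",np.hstack(ims))
E
```

```text
[0.51670746 0.18696209 0.08610449] [0.47905324 0.17542306 0.15293331] 0.07756984649083164 [-0.48542343 -0.14875666  0.86153093]
[0.51506987 0.18563432 0.08875072 0.26763229] [ 0.73  0.78 -0.33 -0.79 -0.49  1.36  0.3  -0.92  0.11  0.24 -0.21  0.45]
dog edge [ 0.0127 -0.0009] [0.0297 0.0018] 9.217555500442042
dog edge [0.0093 0.0053] [0.0282 0.0083] 8.952259713870149
dog edge [0.014  0.0007] [0.0279 0.0019] 4.99229850974712
dog edge [0.0082 0.0064] [0.0288 0.0107] 11.849606601681504
dog edge [-0.0142 -0.0067] [-0.0253 -0.0065] 179.05242990428957
```

View pics/r3.png

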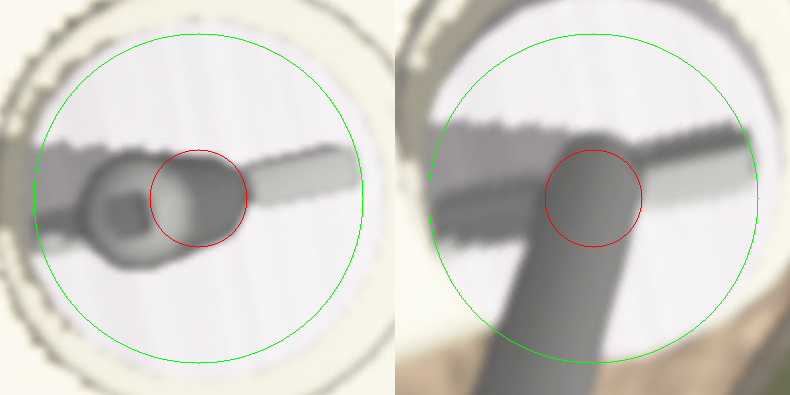

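Refit with the mill yaw from the base edges, then plan the burr pick.

```bash
python3 - <<'E'
from fit import *; from bench import get_obs
def f(v):
    m,a=ax(v[3]); S=v[:3]
    return np.r_[.7*(proj(w,S)-wd),proj(w,S+.073*a)-wt,.7*(proj(b,S)-bd),proj(b,S+.073*a)-bt,(v[3]-.30)*40]
s=least_squares(f,[.51,.18,.12,.31]); print(s.x.round(4),s.fun.round(2)); m,a=ax(s.x[3]);print("tip",s.x[:3]+.073*a)
np.savez("mill.npz",S=s.x[:3],psi=s.x[3])
p,r=pose(get_obs()); r1=tilt([np.cos(np.radians(15)),np.sin(np.radians(15)),0]); rows(p,r,np.array([.4415,-.2693,.14]),r1,8)
print(onz(t,515*.64,262*.64,.15),onz(t,560*.64,250*.64,.15))
E
```

```text
[0.5146 0.1859 0.0892 0.2881] [ 0.18  0.69  0.07 -0.47 -0.69  1.28  0.3  -0.59 -0.48]
tip [0.47957531 0.175558   0.15241592]
[0.0036, 0.0413, -0.0161] [-0.0885, -0.0478, -0.0451]
[0.001, 0.0427, -0.0125] [-0.0885, -0.0478, -0.0451]
[-0.0014, 0.0436, -0.0087] [-0.0885, -0.0478, -0.0451]
[-0.0037, 0.0441, -0.0047] [-0.0885, -0.0478, -0.0451]
[-0.0058, 0.0441, -0.0005] [-0.0885, -0.0478, -0.0451]
[-0.0077, 0.0437, 0.0037] [-0.0885, -0.0478, -0.0451]
[-0.0094, 0.0428, 0.0079] [-0.0885, -0.0478, -0.0451]
[-0.0108, 0.0414, 0.0121] [-0.0885, -0.0478, -0.0451]
[ 0.56342925 -0.15818925  0.15      ] [ 0.58546727 -0.24307743  0.15      ]
```

```bash
python3 -m jog '{"plan":[[[0.0035,0.0415,-0.016],[-0.0885,-0.048,-0.045],0.085],[[0.001,0.0425,-0.0125],[-0.0885,-0.048,-0.045],0.085],[[-0.0015,0.0435,-0.0085],[-0.0885,-0.048,-0.045],0.085],[[-0.0035,0.044,-0.0045],[-0.0885,-0.048,-0.045],0.085],[[-0.006,0.044,-0.0005],[-0.0885,-0.048,-0.045],0.085],[[-0.0075,0.0435,0.0035],[-0.0885,-0.048,-0.045],0.085],[[-0.0095,0.043,0.008],[-0.0885,-0.048,-0.045],0.085],[[-0.011,0.0415,0.012],[-0.0885,-0.048,-0.045],0.085]]}' >/dev/null
python3 -m jog '{"plan":[[[0,0,0],[0,0,0],0.085],[[0,0,0],[0,0,0],0.085],[[0,0,0],[0,0,0],0.085],[[0,0,0],[0,0,0],0.085],[[0,0,0],[0,0,0],0.085],[[0,0,0],[0,0,0],0.085],[[0,0,0],[0,0,0],0.085],[[0,0,0],[0,0,0],0.085]]}'
python3 - <<'E'
from h import *; from bench import get_obs,camera; import pickle
p,r=pose(get_obs()); r1=tilt([np.cos(np.radians(15)),np.sin(np.radians(15)),0]); rows(p,r,np.array([.4415,-.2693,.041]),r1,1)
c=camera("wrist");pickle.dump(c,open("c4.pkl","wb"))
g=None
for zf,rf in((.014,.033),):
    ctr=np.array([.4415,-.2693,zf]); im=rect(c,ctr,[1,0,0],[0,1,0],.05,4000)
    g=cv2.GaussianBlur(cv2.cvtColor(im,cv2.COLOR_BGR2GRAY),(0,0),3).astype(np.float32); t=np.linspace(0,2*np.pi,180,endpoint=False)
    def s(cx,cy):
        f=lambda q:cv2.remap(g,(200+(cx+q*np.cos(t))*4000).astype(np.float32)[None],(200-(cy+q*np.sin(t))*4000).astype(np.float32)[None],1)[0]
        return np.clip(f(rf+.0015)-f(rf-.0015),-20,25).sum()
    print(sorted([(s(x,y),x,y) for x in np.arange(-.01,.0101,.0005) for y in np.arange(-.01,.0101,.0005)])[-4:])
E
```

```text
time_s: 6.0
position: [0.4413, -0.2687, 0.1401]
orientation: [-0.0, 0.991, 0.13, -0.001]
force: [-0.2, -0.2, 0.2]
grip_width: 0.085
gripper_force: 0.0
[0.0001, 0.0007, 0.0991] [-0.0002, 0.0012, -0.0002]
[(np.float32(4463.757), np.float64(8.673617379884035e-18), np.float64(8.673617379884035e-18)), (np.float32(4471.8906), np.float64(8.673617379884035e-18), np.float64(-0.0009999999999999922)), (np.float32(4480.5693), np.float64(0.0005000000000000091), np.float64(-0.0004999999999999918)), (np.float32(4485.0586), np.float64(8.673617379884035e-18), np.float64(-0.0004999999999999918))]
```

Measurements agree to 0.5 mm, so I'll descend and grip.

```bash
python3 -m jog '{"plan":[[[0,0.001,0.03],[0,0,0],0.085],[[0,0,0.03],[0,0,0],0.085],[[0,0,0.02],[0,0,0],0.085],[[0,0,0.012],[0,0,0],0.085],[[0,0,0.007],[0,0,0],0.085],[[0,0,0],[0,0,0],0.085],[[0,0,0],[0,0,0],0.05],[[0,0,0],[0,0,0],0.045]]}'
python3 -m jog '{"plan":[[[0,0,0],[0,0,0],0.03],[[0,0,0],[0,0,0],0.02],[[0,0,0],[0,0,0],0.02],[[0,0,0],[0,0,0],0.02],[[0,0,0],[0,0,0],0.02],[[0,0,0],[0,0,0],0.02],[[0,0,0],[0,0,0],0.02],[[0,0,0],[0,0,0],0.02]]}'
```

```text
time_s: 6.85
position: [0.4418, -0.27, 0.0418]
orientation: [0.001, 0.991, 0.13, -0.0]
force: [-0.2, -0.1, 0.6]
grip_width: 0.0587
gripper_force: 0.0
time_s: 7.65
position: [0.4418, -0.27, 0.042]
orientation: [0.001, 0.991, 0.13, -0.0]
force: [-1.0, 0.7, 7.5]
grip_width: 0.038
gripper_force: 60.8
```

```bash
python3 - <<'E'
from h import *; from bench import get_obs
z=np.load("mill.npz");S=z["S"];psi=float(z["psi"]);m=np.array([np.cos(psi),np.sin(psi),0]);a=np.array([0,0,np.cos(np.pi/6)])-.5*m
p,r=pose(get_obs()); p=p+[0,0,.15]; r1=tilt(m,a)*R.from_rotvec([0,0,-np.radians(20)])
p1=S+a*(.042+.073+.030);print(p1); rows(p,r,p1,r1,12)
E
```

```text
[0.44505882 0.16532999 0.21476975]
[0.0096, -0.035, -0.0019] [-0.0069, 0.0434, -0.0305]
[0.0108, -0.0346, -0.0017] [-0.0069, 0.0434, -0.0305]
[0.0119, -0.0343, -0.0015] [-0.0069, 0.0434, -0.0305]
[0.013, -0.0339, -0.0012] [-0.0069, 0.0434, -0.0305]
[0.0141, -0.0335, -0.0008] [-0.0069, 0.0434, -0.0305]
[0.0151, -0.033, -0.0004] [-0.0069, 0.0434, -0.0305]
[0.0161, -0.0325, 0.0] [-0.0069, 0.0434, -0.0305]
[0.0171, -0.032, 0.0005] [-0.0069, 0.0434, -0.0305]
[0.0181, -0.0315, 0.0011] [-0.0069, 0.0434, -0.0305]
[0.0189, -0.031, 0.0016] [-0.0069, 0.0434, -0.0305]
[0.0198, -0.0304, 0.0023] [-0.0069, 0.0434, -0.0305]
[0.0206, -0.0298, 0.0029] [-0.0069, 0.0434, -0.0305]
```

```bash
python3 -m jog '{"plan":[[[0,0,-0.03],[0,0,0],0.02],[[0,0,-0.04],[0,0,0],0.02],[[0,0,-0.04],[0,0,0],0.02],[[0,0,-0.04],[0,0,0],0.02],[[0.0095,-0.035,-0.002],[-0.007,0.0435,-0.0305],0.02],[[0.011,-0.0345,-0.0015],[-0.007,0.0435,-0.0305],0.02],[[0.012,-0.0345,-0.0015],[-0.007,0.0435,-0.0305],0.02],[[0.013,-0.034,-0.001],[-0.007,0.0435,-0.0305],0.02]]}' | grep -E "posi|grip"
python3 -m jog '{"plan":[[[0.014,-0.0335,-0.001],[-0.007,0.0435,-0.0305],0.02],[[0.015,-0.033,-0.0005],[-0.007,0.0435,-0.0305],0.02],[[0.016,-0.0325,0],[-0.007,0.0435,-0.0305],0.02],[[0.017,-0.032,0.0005],[-0.007,0.0435,-0.0305],0.02],[[0.018,-0.0315,0.001],[-0.007,0.0435,-0.0305],0.02],[[0.019,-0.031,0.0015],[-0.007,0.0435,-0.0305],0.02],[[0.02,-0.0305,0.0025],[-0.007,0.0435,-0.0305],0.02],[[0.0205,-0.03,0.003],[-0.007,0.0435,-0.0305],0.02]]}' >/dev/null
python3 -m jog '{"plan":[[[0,0,0],[0,0,0],0.02],[[0,0,0],[0,0,0],0.02],[[0,0,0],[0,0,0],0.02],[[0,0,0],[0,0,0],0.02],[[0,0,0],[0,0,0],0.02],[[0,0,0],[0,0,0],0.02],[[0,0,0],[0,0,0],0.02],[[0,0,0],[0,0,0],0.02]]}'
cat > rel.py <<'E'
from h import *; from bench import get_obs
z=np.load("mill.npz");S=z["S"];psi=float(z["psi"]);m=np.array([np.cos(psi),np.sin(psi),0]);a=np.array([0,0,np.cos(np.pi/6)])-.5*m; rt=tilt(m,a)
def show(phi=-20):
    s=get_obs();p,r=pose(s); r1=rt*R.from_rotvec([0,0,np.radians(phi)])
    print("t",round(s["time_s"],2),"along axis above seat mm",round((p-S)@a*1000,1),"offset to axis in tool mm",(r.inv().apply(S+a*((p-S)@a)-p)*1000).round(1),"rot err deg",np.degrees((r.inv()*r1).as_rotvec()).round(2),"F tool",r.inv().apply(s["force"]).round(1),"M tool",r.inv().apply(s["torque"]).round(2),"grip",round(s["grip_width"],4),round(s["gripper_force"],0))
if __name__=="__main__":
    import sys; show(float(sys.argv[1]) if len(sys.argv)>1 else -20)
E
python3 rel.py
python3 - <<'E'
from bench import camera; import cv2,pickle
c=camera("wrist"); pickle.dump(c,open("c5.pkl","wb"))
E
```

```text
position: [0.4424, -0.1228, 0.1986]
grip_width: 0.0383
gripper_force: 61.7
time_s: 10.05
position: [0.4447, 0.1658, 0.214]
orientation: [0.007, 0.917, 0.302, 0.259]
force: [0.9, -0.6, -1.7]
grip_width: 0.0383
gripper_force: 61.8
t 10.05 along axis above seat mm 144.5 offset to axis in tool mm [ 0.4  0.7 -0. ] rot err deg [-0.03 -0.06 -0.08] F tool [-0.5  0.6  1.8] M tool [ 0.17 -0.36 -0.  ] grip 0.0383 62.0
```

```bash
python3 -m jog '{"plan":[[[0.0005,0.0005,0.01],[0,0,0],0.02],[[0,0,0.01],[0,0,0],0.02],[[0,0,0.005],[0,0,0],0.02],[[0,0,0.003],[0,0,0],0.02],[[0,0,0.003],[0,0,0],0.02],[[0,0,0.003],[0,0,0],0.02],[[0,0,0],[0,0,0],0.02],[[0,0,0],[0,0,0],0.02]]}' >/dev/null; python3 rel.py
```

```text
t 10.9 along axis above seat mm 110.5 offset to axis in tool mm [-0.3  0.4 -0. ] rot err deg [-0.03 -0.07 -0.06] F tool [-0.2 -0.7  1.3] M tool [ 0.14 -0.39  0.02] grip 0.0382 62.0
```

```bash
python3 -m jog '{"plan":[[[0,0,0.003],[0,0,0],0.02],[[0,0,0.003],[0,0,0],0.02],[[0,0,0.003],[0,0,0],0.02],[[0,0,0.003],[0,0,0],0.02],[[0,0,0.003],[0,0,0],0.02],[[0,0,0.003],[0,0,0],0.02],[[0,0,0],[0,0,0],0.02],[[0,0,0],[0,0,0],0.02]]}' >/dev/null; python3 rel.py
```

```text
t 11.7 along axis above seat mm 92.3 offset to axis in tool mm [-0.2  0.3 -0. ] rot err deg [-0.03 -0.05 -0.07] F tool [-1.4  1.3  2.9] M tool [-0.22 -0.5  -0.02] grip 0.0382 62.0
```

```bash
python3 -m jog '{"plan":[[[0,0,0.005],[0,0,0],0.02],[[0,0,0.005],[0,0,0],0.02],[[0,0,0.005],[0,0,0],0.02],[[0,0,0.005],[0,0,0],0.02],[[0,0,0.005],[0,0,0],0.02],[[0,0,0.003],[0,0,0],0.02],[[0,0,0],[0,0,0],0.02],[[0,0,0],[0,0,0],0.02]]}' >/dev/null; python3 rel.py
```

```text
t 12.5 along axis above seat mm 64.3 offset to axis in tool mm [-0.2  0.4 -0. ] rot err deg [-0.04 -0.05 -0.07] F tool [-2.9  3.7  3.9] M tool [-0.5  -0.59  0.02] grip 0.0382 62.0
```

```bash
python3 -m jog '{"plan":[[[-0.0005,0.0005,0.004],[0,0,0],0.02],[[0,0,0.004],[0,0,0],0.02],[[0,0,0.002],[0,0,0],0.02],[[0,0,0.002],[0,0,0],0.02],[[0,0,0],[0,0,0],0.02],[[0,0,0],[0,0,0],0.02],[[0,0,0],[0,0,0],0.02],[[0,0,0],[0,0,0],0.02]]}' >/dev/null; python3 rel.py
python3 -m jog '{"plan":[[[0,0,0.002],[0,0,0],0.02],[[0,0,0.002],[0,0,0],0.02],[[0,0,0.002],[0,0,0],0.02],[[0,0,0],[0,0,0],0.02],[[0,0,0],[0,0,0],0.02],[[0,0,0],[0,0,0],0.02],[[0,0,0],[0,0,0],0.02],[[0,0,0],[0,0,0],0.02]]}' >/dev/null; python3 rel.py
```

```text
t 13.3 along axis above seat mm 52.5 offset to axis in tool mm [ 0.2 -0.   0. ] rot err deg [-0.04 -0.06 -0.06] F tool [-1.6 -0.1  1.7] M tool [ 0.16 -0.48  0.02] grip 0.0378 62.0
t 14.1 along axis above seat mm 46.5 offset to axis in tool mm [ 0.2 -0.1  0. ] rot err deg [-0.03 -0.06 -0.07] F tool [-1.   2.   3.5] M tool [-0.1  -0.61  0.09] grip 0.038 62.0
```

```bash
python3 -m jog '{"plan":[[[0,0,0.001],[0,0,0],0.02],[[0,0,0.001],[0,0,0],0.02],[[0,0,0.001],[0,0,0],0.02],[[0,0,0],[0,0,0],0.02],[[0,0,0],[0,0,0],0.02],[[0,0,0],[0,0,0],0.02],[[0,0,0],[0,0,0],0.02],[[0,0,0],[0,0,0],0.02]]}' >/dev/null; python3 rel.py
python3 -m jog '{"plan":[[[0,0,0.001],[0,0,0],0.02],[[0,0,0.001],[0,0,0],0.02],[[0,0,0],[0,0,0],0.02],[[0,0,0],[0,0,0],0.02],[[0,0,0],[0,0,0],0.02],[[0,0,0],[0,0,0],0.02],[[0,0,0],[0,0,0],0.02],[[0,0,0],[0,0,0],0.02]]}' >/dev/null; python3 rel.py
```

```text
t 14.9 along axis above seat mm 43.5 offset to axis in tool mm [ 0.2 -0.1  0. ] rot err deg [-0.03 -0.07 -0.06] F tool [-2.6  2.7  2.5] M tool [-0.4  -0.57  0.13] grip 0.038 62.0
t 15.7 along axis above seat mm 41.5 offset to axis in tool mm [ 0.2 -0.1  0. ] rot err deg [-0.03 -0.06 -0.06] F tool [-2.8  2.7 -1.2] M tool [-0.41 -0.72  0.09] grip 0.0381 62.0
```

```bash
python3 -m jog '{"plan":[[[0,0,0.001],[0,0,0],0.02],[[0,0,0.001],[0,0,0],0.02],[[0,0,0],[0,0,0],0.02],[[0,0,0],[0,0,0],0.02],[[0,0,0],[0,0,0],0.02],[[0,0,0],[0,0,0],0.02],[[0,0,0],[0,0,0],0.02],[[0,0,0],[0,0,0],0.02]]}' >/dev/null; python3 rel.py
python3 -m jog '{"plan":[[[0,0,0.001],[0,0,0],0.02],[[0,0,0.001],[0,0,0],0.02],[[0,0,0],[0,0,0],0.02],[[0,0,0],[0,0,0],0.02],[[0,0,0],[0,0,0],0.02],[[0,0,0],[0,0,0],0.02],[[0,0,0],[0,0,0],0.02],[[0,0,0],[0,0,0],0.02]]}' >/dev/null; python3 rel.py
```

```text
t 16.5 along axis above seat mm 40.7 offset to axis in tool mm [ 0.1 -0.1  0. ] rot err deg [ 0.   -0.13 -0.04] F tool [ -5.7   3.6 -22.8] M tool [-0.49 -1.22  0.14] grip 0.038 65.0
t 17.3 along axis above seat mm 40.2 offset to axis in tool mm [0. 0. 0.] rot err deg [ 0.05 -0.2  -0.01] F tool [ -9.9   3.7 -51.3] M tool [-0.66 -1.96  0.11] grip 0.038 68.0
```

Hard contact near the expected home height. A gentle twist will show whether the slots have engaged the dogs.

```bash
python3 -m jog '{"plan":[[[0,0,-0.002],[0,0,0],0.02],[[0,0,-0.001],[0,0,0],0.02],[[0,0,0],[0,0,0.04],0.02],[[0,0,0],[0,0,0.04],0.02],[[0,0,0],[0,0,0.04],0.02],[[0,0,0],[0,0,0],0.02],[[0,0,0],[0,0,0],0.02],[[0,0,0],[0,0,0],0.02]]}' >/dev/null; python3 rel.py
python3 -m jog '{"plan":[[[0,0,0],[0,0,-0.06],0.02],[[0,0,0],[0,0,-0.06],0.02],[[0,0,0],[0,0,-0.06],0.02],[[0,0,0],[0,0,-0.06],0.02],[[0,0,0],[0,0,0],0.02],[[0,0,0],[0,0,0],0.02],[[0,0,0],[0,0,0],0.02],[[0,0,0],[0,0,0],0.02]]}' >/dev/null; python3 rel.py
```

```text
t 18.1 along axis above seat mm 40.9 offset to axis in tool mm [-0. -0. -0.] rot err deg [-0.02 -0.1  -6.87] F tool [-2.8  3.3 -9.3] M tool [-0.31 -0.68 -0.22] grip 0.0384 63.0
t 18.9 along axis above seat mm 40.9 offset to axis in tool mm [ 0.6 -0.7  0. ] rot err deg [ 0.03 -0.07  6.66] F tool [-10.2   8.9 -13.5] M tool [-1.33 -1.94  0.94] grip 0.0383 63.0
```

Twist resistance (0.94 N·m with little axial load) shows the slots are over the dogs. I'll centre, press lightly, release and retract.

```bash
python3 -m jog '{"plan":[[[0,0,0],[0,0,0.06],0.02],[[0,0,0],[0,0,0.06],0.02],[[0,0,0],[0,0,0.03],0.02],[[0,0,0.001],[0,0,0],0.02],[[0,0,0],[0,0,0],0.02],[[0,0,0],[0,0,0],0.06],[[0,0,0],[0,0,0],0.08],[[0,0,0],[0,0,0],0.08]]}' >/dev/null; python3 rel.py
python3 -m jog '{"plan":[[[0,0,0],[0,0,0],0.085],[[0,0,-0.01],[0,0,0],0.085],[[0,0,-0.02],[0,0,0],0.085],[[0,0,-0.03],[0,0,0],0.085],[[0,0,-0.03],[0,0,0],0.085],[[0,0,-0.03],[0,0,0],0.085],[[0,0,0],[0,0,0],0.085],[[0,0,0],[0,0,0],0.085]]}' >/dev/null; python3 rel.py
python3 - <<'E'
from bench import camera; import pickle; from rel import *
c=camera("wrist");pickle.dump(c,open("c6.pkl","wb"))
p,r=pose(get_obs()); th=np.radians(-23); r1=tilt([np.cos(th),np.sin(th),0])
rows(p,r,np.array([.4352,-.073,.14]),r1,8)
th=np.radians(37); r1=tilt([np.cos(th),np.sin(th),0]);print();rows(p,r,np.array([.4352,-.073,.14]),r1,8)
E
```

```text
t 19.7 along axis above seat mm 39.3 offset to axis in tool mm [ 0.   0.1 -0. ] rot err deg [-0.05 -0.07 -1.77] F tool [-0.2  0.6 -0.4] M tool [ 0.1  -0.21 -0.03] grip 0.0787 0.0
t 20.5 along axis above seat mm 160.1 offset to axis in tool mm [ 0.2 -0.2  0. ] rot err deg [ 0.02 -0.13 -1.78] F tool [0.  0.1 0.4] M tool [ 0.07 -0.24  0.02] grip 0.0848 0.0
[-0.0211, 0.0227, 0.005] [-0.0127, -0.0671, 0.1229]
[-0.0178, 0.025, 0.0066] [-0.0127, -0.0671, 0.1229]
[-0.0141, 0.0269, 0.0081] [-0.0127, -0.0671, 0.1229]
[-0.0101, 0.0283, 0.0092] [-0.0127, -0.0671, 0.1229]
[-0.0059, 0.0292, 0.0101] [-0.0127, -0.0671, 0.1229]
[-0.0016, 0.0295, 0.0108] [-0.0127, -0.0671, 0.1229]
[0.0027, 0.0293, 0.0111] [-0.0127, -0.0671, 0.1229]
[0.007, 0.0285, 0.0111] [-0.0127, -0.0671, 0.1229]

[-0.0211, 0.0227, 0.005] [0.0216, -0.0619, -0.0048]
[-0.0209, 0.0227, 0.0058] [0.0216, -0.0619, -0.0048]
[-0.0206, 0.0228, 0.0066] [0.0216, -0.0619, -0.0048]
[-0.0203, 0.0228, 0.0074] [0.0216, -0.0619, -0.0048]
[-0.0199, 0.0229, 0.0082] [0.0216, -0.0619, -0.0048]
[-0.0195, 0.023, 0.0089] [0.0216, -0.0619, -0.0048]
[-0.0191, 0.0231, 0.0096] [0.0216, -0.0619, -0.0048]
[-0.0186, 0.0232, 0.0102] [0.0216, -0.0619, -0.0048]
```

```bash
python3 -m jog '{"plan":[[[-0.021,0.0225,0.005],[0.0215,-0.062,-0.005],0.085],[[-0.021,0.0225,0.006],[0.0215,-0.062,-0.005],0.085],[[-0.0205,0.023,0.0065],[0.0215,-0.062,-0.005],0.085],[[-0.0205,0.023,0.0075],[0.0215,-0.062,-0.005],0.085],[[-0.02,0.023,0.008],[0.0215,-0.062,-0.005],0.085],[[-0.0195,0.023,0.009],[0.0215,-0.062,-0.005],0.085],[[-0.019,0.023,0.0095],[0.0215,-0.062,-0.005],0.085],[[-0.0185,0.023,0.01],[0.0215,-0.062,-0.005],0.085]]}' >/dev/null
python3 -m jog '{"plan":[[[0,0,0],[0,0,0],0.085],[[0,0,0],[0,0,0],0.085],[[0,0,0],[0,0,0],0.085],[[0,0,0],[0,0,0],0.085],[[0,0,0],[0,0,0],0.085],[[0,0,0],[0,0,0],0.085],[[0,0,0],[0,0,0],0.085],[[0,0,0],[0,0,0],0.085]]}' >/dev/null
python3 - <<'E'
from h import *; from bench import get_obs,camera
c=camera("wrist"); ctr=np.array([.4352,-.073,.006]); im=rect(c,ctr,[1,0,0],[0,1,0],.05,4000)
hsv=cv2.cvtColor(im,cv2.COLOR_BGR2HSV); k=cv2.inRange(hsv,(12,120,60),(35,255,255)); n,l,st,_=cv2.connectedComponentsWithStats(k)
i=1+st[1:,4].argmax(); pts=cv2.convexHull(np.argwhere(l==i)[:,::-1].astype(np.float32)[:,None]); (x,y),rad=cv2.minEnclosingCircle(pts); e=cv2.fitEllipse(pts)
print("circle",x,y,rad/4,"ell",e); cen=ctr+[(e[0][0]-200)/4000,-(e[0][1]-200)/4000,0]; print(cen)
th=np.radians(37); r1=tilt([np.cos(th),np.sin(th),0]); p,r=pose(get_obs()); print(p); rows(p,r,np.array([*cen[:2],.036]),r1,1)
E
```

```text
circle 200.27684020996094 198.33935546875 29.854413986206055 ell ((200.05487060546875, 198.20761108398438), (235.4612274169922, 237.786865234375), 43.71556854248047)
[ 0.43521372 -0.0725519   0.006     ]
[ 0.4353348  -0.07277643  0.14069177]
[0.0001, -0.0004, 0.1047] [0.0014, 0.0009, 0.0011]
```

Centre confirmed (r = 29.9 mm), so I'll pick it up.

```bash
python3 -m jog '{"plan":[[[0,-0.0005,0.03],[0.001,0.001,0.001],0.085],[[0,0,0.03],[0,0,0],0.085],[[0,0,0.024],[0,0,0],0.085],[[0,0,0.014],[0,0,0],0.085],[[0,0,0.0065],[0,0,0],0.085],[[0,0,0],[0,0,0],0.06],[[0,0,0],[0,0,0],0.04],[[0,0,0],[0,0,0],0.02]]}'
python3 -m jog '{"plan":[[[0,0,0],[0,0,0],0.02],[[0,0,0],[0,0,0],0.02],[[0,0,0],[0,0,0],0.02],[[0,0,0],[0,0,0],0.02],[[0,0,0],[0,0,0],0.02],[[0,0,-0.02],[0,0,0],0.02],[[0,0,-0.04],[0,0,0],0.02],[[0,0,-0.04],[0,0,0],0.02]]}'
python3 - <<'E'
from rel import *
p,r=pose(get_obs()); r1=tilt(m,a)*R.from_rotvec([0,0,np.radians(-20)])
p1=S+a*(.0365+.073+.030);print(p1); rows(p,r,p1,r1,8)
E
```

```text
time_s: 23.0
position: [0.4354, -0.0726, 0.0369]
orientation: [0.001, 0.948, 0.317, 0.001]
force: [-0.0, 0.5, 0.6]
grip_width: 0.0437
gripper_force: 0.0
time_s: 23.8
position: [0.4345, -0.0723, 0.1375]
orientation: [-0.0, 0.948, 0.317, -0.0]
force: [0.3, -0.3, -1.9]
grip_width: 0.0338
gripper_force: 61.0
[0.4476955  0.16611129 0.21000661]
[0.0192, -0.0228, -0.0091] [-0.0227, 0.0615, 0.001]
[0.0198, -0.0226, -0.0084] [-0.0227, 0.0615, 0.001]
[0.0202, -0.0225, -0.0077] [-0.0227, 0.0615, 0.001]
[0.0206, -0.0223, -0.0069] [-0.0227, 0.0615, 0.001]
[0.021, -0.0222, -0.0061] [-0.0227, 0.0615, 0.001]
[0.0214, -0.0221, -0.0053] [-0.0227, 0.0615, 0.001]
[0.0216, -0.022, -0.0045] [-0.0227, 0.0615, 0.001]
[0.0219, -0.0219, -0.0037] [-0.0227, 0.0615, 0.001]
```

```bash
python3 -m jog '{"plan":[[[0.019,-0.023,-0.009],[-0.0225,0.0615,0.001],0.02],[[0.02,-0.0225,-0.0085],[-0.0225,0.0615,0.001],0.02],[[0.02,-0.0225,-0.0075],[-0.0225,0.0615,0.001],0.02],[[0.0205,-0.0225,-0.007],[-0.0225,0.0615,0.001],0.02],[[0.021,-0.022,-0.006],[-0.0225,0.0615,0.001],0.02],[[0.0215,-0.022,-0.0055],[-0.0225,0.0615,0.001],0.02],[[0.0215,-0.022,-0.0045],[-0.0225,0.0615,0.001],0.02],[[0.022,-0.022,-0.0035],[-0.0225,0.0615,0.001],0.02]]}' >/dev/null
python3 -m jog '{"plan":[[[0,0,0],[0,0,0],0.02],[[0,0,0],[0,0,0],0.02],[[0,0,0],[0,0,0],0.02],[[0,0,0],[0,0,0],0.02],[[0,0,0],[0,0,0],0.02],[[0,0,0],[0,0,0],0.02],[[0,0,0],[0,0,0],0.02],[[0,0,0],[0,0,0],0.02]]}' >/dev/null
python3 rel.py
```

```text
t 25.4 along axis above seat mm 138.2 offset to axis in tool mm [ 0.8 -0.2  0. ] rot err deg [-0.06 -0.03  0.  ] F tool [-0.1  0.2  0.5] M tool [ 0.08 -0.37 -0.02] grip 0.0341 61.0
```

```bash
python3 -m jog '{"plan":[[[0.0007,-0.0003,0.01],[0,0,0],0.02],[[0,0,0.01],[0,0,0],0.02],[[0,0,0.005],[0,0,0],0.02],[[0,0,0.003],[0,0,0],0.02],[[0,0,0.003],[0,0,0],0.02],[[0,0,0.003],[0,0,0],0.02],[[0,0,0],[0,0,0],0.02],[[0,0,0],[0,0,0],0.02]]}' >/dev/null; python3 rel.py
python3 -m jog '{"plan":[[[0,0,0.003],[0,0,0],0.02],[[0,0,0.003],[0,0,0],0.02],[[0,0,0.003],[0,0,0],0.02],[[0,0,0.003],[0,0,0],0.02],[[0,0,0],[0,0,0],0.02],[[0,0,0],[0,0,0],0.02],[[0,0,0],[0,0,0],0.02],[[0,0,0],[0,0,0],0.02]]}' >/dev/null; python3 rel.py
```

```text
t 26.2 along axis above seat mm 104.3 offset to axis in tool mm [-0.   0.2 -0. ] rot err deg [-0.06 -0.05  0.01] F tool [-0.5 -0.7  1.1] M tool [ 0.12 -0.35 -0.01] grip 0.0336 61.0
t 27.0 along axis above seat mm 92.3 offset to axis in tool mm [-0.   0.2 -0. ] rot err deg [-0.06 -0.05  0.02] F tool [0.2 1.  2.1] M tool [-0.08 -0.36  0.03] grip 0.0339 61.0
```

```bash
python3 -m jog '{"plan":[[[0,0,0.004],[0,0,0],0.02],[[0,0,0.004],[0,0,0],0.02],[[0,0,0.004],[0,0,0],0.02],[[0,0,0.004],[0,0,0],0.02],[[0,0,0.004],[0,0,0],0.02],[[0,0,0.002],[0,0,0],0.02],[[0,0,0],[0,0,0],0.02],[[0,0,0],[0,0,0],0.02]]}' >/dev/null; python3 rel.py
python3 -m jog '{"plan":[[[0,0,0.001],[0,0,0],0.02],[[0,0,0.001],[0,0,0],0.02],[[0,0,0.001],[0,0,0],0.02],[[0,0,0],[0,0,0],0.02],[[0,0,0],[0,0,0],0.02],[[0,0,0],[0,0,0],0.02],[[0,0,0],[0,0,0],0.02],[[0,0,0],[0,0,0],0.02]]}' >/dev/null; python3 rel.py
```

```text
t 27.8 along axis above seat mm 70.1 offset to axis in tool mm [ 0.   0.2 -0. ] rot err deg [-0.07 -0.03  0.01] F tool [0.4 1.9 2.3] M tool [-0.23 -0.37  0.01] grip 0.0338 61.0
t 28.6 along axis above seat mm 67.2 offset to axis in tool mm [-0.1  0.2 -0. ] rot err deg [-0.06 -0.05  0.01] F tool [-0.8  2.1  3. ] M tool [-0.17 -0.2   0.  ] grip 0.034 61.0
```

```bash
python3 -m jog '{"plan":[[[0,0,0.001],[0,0,0],0.02],[[0,0,0.001],[0,0,0],0.02],[[0,0,0],[0,0,0],0.02],[[0,0,0],[0,0,0],0.02],[[0,0,0],[0,0,0],0.02],[[0,0,0],[0,0,0],0.02],[[0,0,0],[0,0,0],0.02],[[0,0,0],[0,0,0],0.02]]}' >/dev/null; python3 rel.py
```

```text
t 29.4 along axis above seat mm 66.0 offset to axis in tool mm [-0.2  0.2 -0. ] rot err deg [-0.03 -0.1   0.03] F tool [ -2.5   1.3 -14.6] M tool [-0.18 -0.66  0.03] grip 0.034 63.0
```

Collar seated at the predicted height. Release, back up and grip the shaft tip.

```bash
python3 -m jog '{"plan":[[[0,0,-0.001],[0,0,0],0.02],[[0,0,0],[0,0,0],0.06],[[0,0,0],[0,0,0],0.07],[[0,0,0],[0,0,0],0.07],[[0,0,-0.008],[0,0,0],0.07],[[0,0,-0.009],[0,0,0],0.06],[[0,0,0],[0,0,0],0.04],[[0,0,0],[0,0,0],0.03]]}' >/dev/null; python3 rel.py
python3 -m jog '{"plan":[[[0,0,0],[0,0,0],0.02],[[0,0,0],[0,0,0],0.005],[[0,0,0],[0,0,0],0.005],[[0,0,0],[0,0,0],0.005],[[0,0,0],[0,0,0],0.005],[[0,0,0],[0,0,0],0.005],[[0,0,0],[0,0,0],0.005],[[0,0,0],[0,0,0],0.005]]}' >/dev/null; python3 rel.py
```

```text
t 30.2 along axis above seat mm 83.6 offset to axis in tool mm [-0.2  0.1 -0. ] rot err deg [-0.03 -0.09  0.02] F tool [-0.1 -0.2  0.7] M tool [ 0.12 -0.17 -0.01] grip 0.0318 0.0
t 31.0 along axis above seat mm 83.5 offset to axis in tool mm [-0.4 -0.6 -0. ] rot err deg [ 0.05 -0.11  0.03] F tool [-2.4  5.1 -8.6] M tool [-0.74 -0.63 -0.02] grip 0.0141 59.0
```

```bash
python3 -m jog '{"plan":[[[0,0,-0.001],[0,0,0],0.005],[[0,0,-0.001],[0,0,0],0.005],[[0,0,-0.001],[0,0,0],0.005],[[0,0,-0.001],[0,0,0],0.005],[[0,0,0],[0,0,0],0.005],[[0,0,0],[0,0,0],0.005],[[0,0,0],[0,0,0],0.005],[[0,0,0],[0,0,0],0.005]]}' >/dev/null; python3 rel.py
python3 -m jog '{"plan":[[[0,0,-0.001],[0,0,0],0.005],[[0,0,-0.001],[0,0,0],0.005],[[0,0,-0.001],[0,0,0],0.005],[[0,0,0],[0,0,0],0.005],[[0,0,0],[0,0,0],0.005],[[0,0,0],[0,0,0],0.005],[[0,0,0],[0,0,0],0.005],[[0,0,0],[0,0,0],0.005]]}' >/dev/null; python3 rel.py
```

```text
t 31.8 along axis above seat mm 86.4 offset to axis in tool mm [-0.1 -0.7 -0. ] rot err deg [ 0.01 -0.04 -0.  ] F tool [-0.8  7.  10.4] M tool [-0.89 -0.24 -0.  ] grip 0.0141 59.0
t 32.6 along axis above seat mm 89.4 offset to axis in tool mm [-0.1 -0.7 -0. ] rot err deg [ 0.01 -0.04  0.  ] F tool [ 0.2  6.4 10.5] M tool [-0.87 -0.25  0.01] grip 0.014 59.0
```

```bash
python3 -m jog '{"plan":[[[0,0,-0.001],[0,0,0],0.005],[[0,0,-0.001],[0,0,0],0.005],[[0,0,-0.001],[0,0,0],0.005],[[0,0,0],[0,0,0],0.005],[[0,0,0],[0,0,0],0.005],[[0,0,0],[0,0,0],0.005],[[0,0,0],[0,0,0],0.005],[[0,0,0],[0,0,0],0.005]]}' >/dev/null; python3 rel.py
python3 -m jog '{"plan":[[[0,0,-0.001],[0,0,0],0.005],[[0,0,-0.001],[0,0,0],0.005],[[0,0,0],[0,0,0],0.005],[[0,0,0],[0,0,0],0.005],[[0,0,0],[0,0,0],0.005],[[0,0,0],[0,0,0],0.005],[[0,0,0],[0,0,0],0.005],[[0,0,0],[0,0,0],0.005]]}' >/dev/null; python3 rel.py
```

```text
t 33.4 along axis above seat mm 92.5 offset to axis in tool mm [-0.1 -0.7 -0. ] rot err deg [ 0.02 -0.04  0.  ] F tool [-0.8  5.8 10.6] M tool [-0.94 -0.27 -0.04] grip 0.014 59.0
t 34.2 along axis above seat mm 94.0 offset to axis in tool mm [ 0.  -0.7  0. ] rot err deg [-0.01 -0.   -0.01] F tool [ 1.2  5.9 17.6] M tool [-0.91 -0.09  0.02] grip 0.0137 60.0
```

```bash
python3 -m jog '{"plan":[[[0,0,-0.001],[0,0,0],0.005],[[0,0,-0.0005],[0,0,0],0.005],[[0,0,0],[0,0,0],0.005],[[0,0,0],[0,0,0],0.005],[[0,0,0],[0,0,0],0.005],[[0,0,0],[0,0,0],0.005],[[0,0,0],[0,0,0],0.005],[[0,0,0],[0,0,0],0.005]]}' >/dev/null; python3 rel.py
```

```text
t 35.0 along axis above seat mm 94.4 offset to axis in tool mm [ 0.3 -0.7  0. ] rot err deg [-0.05  0.08 -0.04] F tool [ 2.7  6.6 38.3] M tool [-1.03  0.36 -0.02] grip 0.0138 59.0
```

Upper stop reached (38 N, stiff). Now push back in.

```bash
python3 -m jog '{"plan":[[[0,0,0.002],[0,0,0],0.005],[[0,0,0.002],[0,0,0],0.005],[[0,0,0.002],[0,0,0],0.005],[[0,0,0.002],[0,0,0],0.005],[[0,0,0.001],[0,0,0],0.005],[[0,0,0],[0,0,0],0.005],[[0,0,0],[0,0,0],0.005],[[0,0,0],[0,0,0],0.005]]}' >/dev/null; python3 rel.py
python3 -m jog '{"plan":[[[0,0,0.001],[0,0,0],0.005],[[0,0,0.001],[0,0,0],0.005],[[0,0,0.001],[0,0,0],0.005],[[0,0,0],[0,0,0],0.005],[[0,0,0],[0,0,0],0.005],[[0,0,0],[0,0,0],0.005],[[0,0,0],[0,0,0],0.005],[[0,0,0],[0,0,0],0.005]]}' >/dev/null; python3 rel.py
```

```text
t 35.8 along axis above seat mm 87.6 offset to axis in tool mm [-0.3 -0.7 -0. ] rot err deg [ 0.04 -0.09  0.02] F tool [-1.6  5.7 -0.5] M tool [-0.87 -0.48  0.01] grip 0.0136 64.0
t 36.6 along axis above seat mm 84.7 offset to axis in tool mm [-0.3 -0.6 -0. ] rot err deg [ 0.04 -0.09  0.01] F tool [-1.6  4.7 -2.3] M tool [-0.9  -0.48 -0.  ] grip 0.0136 64.0
```

```bash
python3 -m jog '{"plan":[[[0,0,0.001],[0,0,0],0.005],[[0,0,0.001],[0,0,0],0.005],[[0,0,0],[0,0,0],0.005],[[0,0,0],[0,0,0],0.005],[[0,0,0],[0,0,0],0.005],[[0,0,0],[0,0,0],0.005],[[0,0,0],[0,0,0],0.005],[[0,0,0],[0,0,0],0.005]]}' >/dev/null; python3 rel.py
python3 -m jog '{"plan":[[[0,0,0.001],[0,0,0],0.005],[[0,0,0],[0,0,0],0.005],[[0,0,0],[0,0,0],0.005],[[0,0,0],[0,0,0],0.005],[[0,0,0],[0,0,0],0.005],[[0,0,0],[0,0,0],0.005],[[0,0,0],[0,0,0],0.005],[[0,0,0],[0,0,0],0.005]]}' >/dev/null; python3 rel.py
```

```text
t 37.4 along axis above seat mm 83.4 offset to axis in tool mm [-0.6 -0.7 -0. ] rot err deg [ 0.07 -0.15  0.03] F tool [ -3.6   4.7 -14.8] M tool [-0.87 -0.74 -0.03] grip 0.0137 65.0
t 38.2 along axis above seat mm 83.2 offset to axis in tool mm [-0.8 -0.7 -0. ] rot err deg [ 0.1  -0.21  0.05] F tool [ -4.    5.  -27.2] M tool [-0.77 -1.01  0.04] grip 0.0138 67.0
```

```bash
python3 -m jog '{"plan":[[[0,0,0.0007],[0,0,0],0.005],[[0,0,0],[0,0,0],0.005],[[0,0,0],[0,0,0],0.04],[[0,0,0],[0,0,0],0.07],[[0,0,0],[0,0,0],0.07],[[0,0,-0.01],[0,0,0],0.07],[[0,0,-0.02],[0,0,0],0.07],[[0,0,-0.02],[0,0,0],0.07]]}' >/dev/null; python3 rel.py
python3 -m jog '{"plan":[[[0,0,-0.03],[0,0,0],0.07],[[0,0,-0.02],[0,0,0],0.07],[[0,0,-0.01],[0,0,0],0.07],[[0.0055,0.01,-0.003],[0.07,-0.012,0.07],0.07],[[0.0055,0.02,-0.003],[0.07,-0.012,0.07],0.07],[[0.0055,0.03,-0.003],[0.07,-0.012,0.07],0.07],[[0,0.03,0],[0.07,-0.012,0.07],0.07],[[0,0.02,0],[0.07,0,0.07],0.07]]}' >/dev/null
python3 - <<'E'
from rel import *; from bench import camera
c=camera("wrist"); im=c["color"][:,:,::-1].copy(); X,Y=rt.as_matrix()[:,0],rt.as_matrix()[:,1]; S1=S-.001*a
q=proj(c,S+.04*a);print(q,get_obs()["position"]); t=np.linspace(0,2*np.pi,60)
u,v=np.clip(int(q[0])-60,0,352),np.clip(int(q[1])-60,0,264)
raw=cv2.resize(im[v:v+120,u:u+80*1],(400,600),interpolation=cv2.INTER_CUBIC) if 0 else cv2.resize(im[v:v+120,u:u+120],(400,400),interpolation=cv2.INTER_CUBIC)
ov=raw.copy()
for h,rr,col in((.014,.033,(0,0,255)),(.030,.030,(0,255,0)),(.036,.030,(0,255,0)),(.073,.006,(255,0,0))):
    P=np.array([(proj(c,S1+h*a+rr*(np.cos(k)*X+np.sin(k)*Y))-[u,v]+.5)*400/120 for k in t]); cv2.polylines(ov,[P.astype(np.int32)],True,col,1)
full=cv2.resize(im,(267,200))
m_=np.zeros((600,800,3),np.uint8);m_[:400,:400]=raw;m_[:400,400:]=ov;m_[400:,:267]=full
tp=camera("top")["color"][:,:,::-1];m_[400:,267:534]=cv2.resize(tp,(267,200)); sc=camera("scene")["color"][:,:,::-1];m_[400:,534:]=cv2.resize(sc,(266,200))
cv2.imwrite("pics/final.png",m_)
E
```

```text
t 39.0 along axis above seat mm 131.8 offset to axis in tool mm [ 0.3  0.4 -0. ] rot err deg [-0.1   0.02  0.01] F tool [-0.4  0.8  0.6] M tool [ 0.05 -0.2  -0.02] grip 0.07 0.0
[201.69841687 206.37056529] [0.48828199 0.06695566 0.26396012]
```

View pics/final.png

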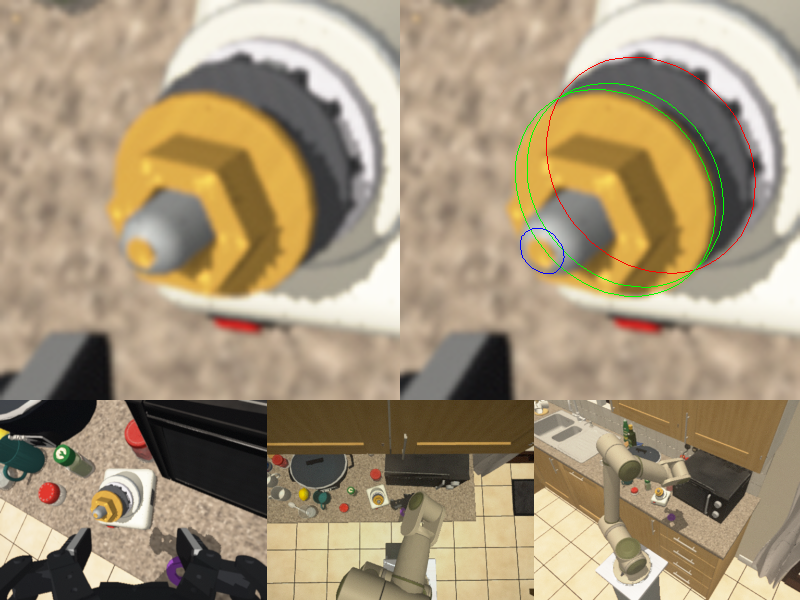

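The collar sits square on the burr, the shaft tip stands out, and the bystanders are in place. A numeric height check of the collar flange from a settled frame will confirm the seating.

```bash
python3 - <<'E'
from rel import *; from bench import camera; from scipy.optimize import least_squares
import pickle
c=camera("wrist");pickle.dump(c,open("c9.pkl","wb")); im=c["color"][:,:,::-1].copy(); X,Y=rt.as_matrix()[:,0],rt.as_matrix()[:,1]
hsv=cv2.cvtColor(im,cv2.COLOR_BGR2HSV); k=cv2.inRange(hsv,(10,110,50),(35,255,255)); q=proj(c,S+.036*a)
n,l,st,_=cv2.connectedComponentsWithStats(k); i=min(range(1,n),key=lambda j:(np.hypot(*(_[j]-q))+ (1e3 if st[j,4]<300 else 0)))
H=cv2.convexHull(np.argwhere(l==i)[:,::-1].astype(np.int32)[:,None]); print(st[i],q)
t=np.linspace(0,2*np.pi,120)
def hull(v):
    P=[proj(c,S+v[0]*X+v[1]*Y+h*a+.03*(np.cos(x)*X+np.sin(x)*Y)) for h in(v[2],v[2]+.006) for x in t]
    return cv2.convexHull(np.float32(P)[:,None])
h=H[:,0].astype(float)
def res(v):
    u=hull(v); return [cv2.pointPolygonTest(u,(float(x),float(y)),True) for x,y in h]
for fix in(False,True):
    f=(lambda v:res([0,0,v[0]])) if fix else res
    s=least_squares(f,[.030] if fix else [0,0,.03],diff_step=1e-3,x_scale=.001,loss="soft_l1"); print("collar fit mm",s.x*1000,"rms px",np.sqrt(np.mean(np.square(f(s.x)))))
# profile along the near side (image ray from seat centre through +/-dir) 
o,d=ray(c,*proj(c,S)); side=-(d-a*(d@a)); side/=np.linalg.norm(side)
for ang in(-30,0,30):
    sd=R.from_rotvec(a*np.radians(ang)).apply(side)
    print(ang,[(hh,im[int(round(y)),int(round(x))].tolist()) for hh in(-4,-2,0,2,4,6,8,10,12) for x,y in[proj(c,S+hh/1000*a+.033*sd)]], "disc r34,36,39",[im[int(round(y)),int(round(x))].tolist() for rr in(.035,.037,.04,.043) for x,y in[proj(c,S+rr*sd)]])
E
```

```text
[ 172  172   64   62 2549] [203.27200544 203.75359219]
collar fit mm [-1.88233784 -2.00028175 29.93883349] rms px 1.2905251910915014
collar fit mm [34.42753499] rms px 1.3292022904468825
-30 [(-4, [164, 162, 167]), (-2, [172, 171, 175]), (0, [230, 229, 232]), (2, [238, 238, 241]), (4, [235, 234, 238]), (6, [207, 206, 211]), (8, [149, 149, 153]), (10, [88, 87, 89]), (12, [64, 63, 64])] disc r34,36,39 [[132, 130, 134], [149, 160, 165], [233, 245, 248], [233, 245, 248]]
0 [(-4, [164, 163, 167]), (-2, [221, 219, 223]), (0, [221, 219, 223]), (2, [238, 237, 240]), (4, [212, 211, 216]), (6, [180, 179, 183]), (8, [112, 111, 113]), (10, [112, 111, 113]), (12, [68, 67, 67])] disc r34,36,39 [[164, 163, 167], [166, 171, 176], [233, 245, 248], [233, 245, 248]]
30 [(-4, [200, 198, 203]), (-2, [235, 234, 237]), (0, [235, 234, 237]), (2, [242, 241, 244]), (4, [242, 241, 243]), (6, [235, 234, 237]), (8, [218, 218, 221]), (10, [145, 147, 148]), (12, [139, 141, 141])] disc r34,36,39 [[185, 184, 188], [214, 226, 230], [234, 246, 248], [233, 245, 248]]
```

```bash
python3 - <<'E'
from rel import *; import pickle
c=pickle.load(open("c9.pkl","rb"))
for S1 in (S,S-.008*a):
  P={h:proj(c,S1+h/1000*a) for h in(0,14,30,54,62,73)}
  print({h:v.round(1).tolist() for h,v in P.items()},"73-54 px",np.linalg.norm(P[73]-P[54]),"73-62",np.linalg.norm(P[73]-P[62]))
# local 10x? find axis-direction grey profile from tip inwards
A,B=proj(c,S-.002*a),proj(c,S+.08*a)
im=c["color"]
y=np.cross(a,[0,0,1]);y/=np.linalg.norm(y)
for h in range(44,80,2):
    u,v=proj(c,S+h/1000*a);print(h,im[int(round(v)),int(round(u))].tolist(),end=" ")
E
```

```text
{0: [220.1, 190.6], 14: [214.0, 195.4], 30: [206.3, 201.4], 54: [193.5, 211.4], 62: [188.8, 215.1], 73: [181.9, 220.4]} 73-54 px 14.67036239754063 73-62 8.703446449743568
{0: [223.5, 188.0], 14: [217.5, 192.6], 30: [210.2, 198.3], 54: [198.0, 207.9], 62: [193.5, 211.4], 73: [186.9, 216.5]} 73-54 px 13.966975139429072 73-62 8.281322146908407
44 [120, 120, 120] 46 [118, 120, 118] 48 [118, 118, 116] 50 [117, 117, 115] 52 [115, 116, 114] 54 [119, 119, 118] 56 [128, 129, 126] 58 [142, 143, 140] 60 [160, 161, 158] 62 [175, 176, 173] 64 [187, 189, 185] 66 [198, 198, 193] 68 [191, 171, 142] 70 [212, 164, 79] 72 [224, 173, 74] 74 [223, 174, 73] 76 [220, 171, 83] 78 [187, 159, 117]
```

```bash
python3 - <<'E'
from rel import *; import pickle
c=pickle.load(open("c9.pkl","rb")); b=pickle.load(open("c3.pkl","rb"))
def prof(c,ang,off=(0,0)):
    X,Y=rt.as_matrix()[:,0],rt.as_matrix()[:,1]; S1=S+off[0]*X+off[1]*Y
    o,d=ray(c,*proj(c,S)); side=-(d-a*(d@a)); side/=np.linalg.norm(side); sd=R.from_rotvec(a*np.radians(ang)).apply(side)
    e=proj(c,S1+.046*sd); s=proj(c,S1+.014*a+.033*sd); u=(e-s)/np.linalg.norm(e-s)
    f=lambda h,r:round(float((proj(c,S1+h*a+r*sd)-s)@u),1)
    g=cv2.cvtColor(c["color"],cv2.COLOR_RGB2GRAY)
    print(ang,"px: home edge",f(0,.033),"8 short edge",f(.008,.033),"disc edge",f(0,.034),"head",f(0,.0445))
    print([ (k,int(g[int(round((s+u*k)[1])),int(round((s+u*k)[0]))]),int(c["color"][int(round((s+u*k)[1])),int(round((s+u*k)[0]))][0])-int(c["color"][int(round((s+u*k)[1])),int(round((s+u*k)[0]))][2])) for k in range(-10,26)])
for A in(-30,30): prof(c,A)
print("empty view");prof(b,0)
E
```

```text
-30 px: home edge 6.4 8 short edge 2.8 disc edge 7.4 head 17.4
[(-10, 56, -2), (-9, 54, -1), (-8, 55, -2), (-7, 64, -2), (-6, 87, -1), (-5, 93, -1), (-4, 93, -1), (-3, 88, -1), (-2, 77, -2), (-1, 59, -2), (0, 49, -2), (1, 63, 0), (2, 118, 1), (3, 191, 4), (4, 238, 2), (5, 233, 3), (6, 192, 3), (7, 190, 4), (8, 139, 3), (9, 130, 5), (10, 150, 13), (11, 201, 26), (12, 237, 19), (13, 245, 15), (14, 245, 15), (15, 245, 15), (16, 245, 15), (17, 245, 15), (18, 243, 16), (19, 232, 20), (20, 199, 19), (21, 170, 6), (22, 135, 2), (23, 106, 2), (24, 106, 8), (25, 119, 14)]
30 px: home edge 6.5 8 short edge 2.8 disc edge 7.4 head 17.6
[(-10, 93, -1), (-9, 94, -1), (-8, 94, -1), (-7, 95, 1), (-6, 95, -1), (-5, 94, 0), (-4, 94, 0), (-3, 93, -1), (-2, 93, -1), (-1, 95, -1), (0, 113, 1), (1, 141, 2), (2, 196, 3), (3, 231, 3), (4, 235, 2), (5, 241, 2), (6, 235, 2), (7, 217, 3), (8, 184, 4), (9, 190, 10), (10, 226, 17), (11, 226, 17), (12, 243, 16), (13, 245, 15), (14, 245, 15), (15, 245, 15), (16, 246, 15), (17, 246, 13), (18, 247, 13), (19, 248, 12), (20, 240, 16), (21, 216, 13), (22, 191, 6), (23, 153, 3), (24, 153, 3), (25, 154, 11)]
empty view
0 px: home edge 7.8 8 short edge 3.4 disc edge 8.7 head 18.5
[(-10, 243, 2), (-9, 244, 1), (-8, 245, 2), (-7, 245, 2), (-6, 245, 2), (-5, 244, 1), (-4, 244, 1), (-3, 243, 2), (-2, 243, 2), (-1, 241, 1), (0, 241, 2), (1, 241, 2), (2, 241, 2), (3, 241, 2), (4, 241, 2), (5, 240, 2), (6, 240, 2), (7, 234, 2), (8, 188, 3), (9, 188, 3), (10, 155, 2), (11, 157, 3), (12, 186, 18), (13, 186, 18), (14, 237, 18), (15, 246, 14), (16, 246, 14), (17, 246, 13), (18, 246, 13), (19, 246, 13), (20, 246, 13), (21, 247, 13), (22, 236, 18), (23, 236, 18), (24, 196, 12), (25, 161, 3)]
```

The image gap at the burr's rim contradicts the contact heights. The frame taken after seating the burr (before the collar) can settle it by scale, compared with the empty disc in the earlier frame.

```bash
python3 - <<'E'
from rel import *; import pickle; from scipy.optimize import least_squares
X,Y=rt.as_matrix()[:,0],rt.as_matrix()[:,1]; t=np.linspace(0,2*np.pi,120)
def fit(c,k,hs,rad,h0,name):
    n,l,st,_=cv2.connectedComponentsWithStats(k); q=proj(c,S+h0*a); i=min((j for j in range(1,n) if st[j,4]>150),key=lambda j:np.hypot(*(_[j]-q)))
    H=cv2.convexHull(np.argwhere(l==i)[:,::-1].astype(np.int32)[:,None])[:,0].astype(float)
    def res(v):
        P=[proj(c,S+v[0]*X+v[1]*Y+(h+v[2])*a+rad*(np.cos(x)*X+np.sin(x)*Y)) for h in hs for x in t]
        u=cv2.convexHull(np.float32(P)[:,None]); return [cv2.pointPolygonTest(u,(float(x),float(y)),True)-.3 for x,y in H]
    s=least_squares(res,[0,0,h0],diff_step=1e-3,x_scale=.001,loss="soft_l1",f_scale=.5); print(name,st[i].tolist(),"xyh mm",(s.x*1000).round(1),"rms",np.sqrt(np.mean(np.square(res(s.x)))).round(2))
def gray(c): return cv2.cvtColor(c["color"],cv2.COLOR_RGB2GRAY)
c=pickle.load(open("c6.pkl","rb")); q=proj(c,S+.014*a); m0=np.zeros((384,512),np.uint8); cv2.circle(m0,tuple(int(x) for x in q),58,255,-1)
cc=c["color"].astype(int)
for th in(120,150): fit(c,((gray(c)<th)&(m0>0)&(abs(cc[:,:,0]-cc[:,:,2])<12)).astype(np.uint8),(0,.014),.033,.001,"burr<%d"%th)
g=gray(c); print([int(g[int(q[1]),int(q[0])+k]) for k in range(-56,57,2)])
print([int(g[int(q[1])+k,int(q[0])]) for k in range(-56,57,2)])
c=pickle.load(open("c2.pkl","rb"))["wrist"]; cc=c["color"].astype(int); q=proj(c,S); m0[:]=0; cv2.circle(m0,tuple(int(x) for x in q),45,255,-1)
fit(c,((gray(c)>200)&(m0>0)&(abs(cc[:,:,0]-cc[:,:,2])<8)).astype(np.uint8),(0,),.034,.0,"disc c2")
c=pickle.load(open("c3.pkl","rb")); cc=c["color"].astype(int); q=proj(c,S); m0[:]=0; cv2.circle(m0,tuple(int(x) for x in q),45,255,-1)
fit(c,((gray(c)>200)&(m0>0)&(abs(cc[:,:,0]-cc[:,:,2])<8)).astype(np.uint8),(0,),.034,.0,"disc c3")
E
```

```text
burr<120 [217, 152, 79, 78, 4183] xyh mm [-3.3 -1.2 -9.1] rms 0.5
burr<150 [217, 151, 79, 80, 4749] xyh mm [-2.6 -1.4 -5.5] rms 0.58
[250, 250, 250, 220, 211, 241, 239, 140, 91, 91, 91, 89, 90, 85, 86, 93, 93, 94, 96, 92, 83, 143, 141, 100, 107, 116, 120, 123, 127, 128, 127, 123, 120, 103, 79, 93, 93, 93, 93, 92, 93, 91, 92, 90, 91, 93, 92, 172, 240, 244, 243, 231, 204, 232, 190, 107, 153]
[228, 247, 246, 245, 245, 243, 224, 241, 162, 95, 93, 93, 94, 92, 90, 71, 69, 90, 93, 93, 95, 93, 93, 91, 93, 118, 127, 127, 127, 127, 128, 129, 145, 167, 184, 193, 172, 72, 49, 55, 56, 56, 98, 126, 96, 57, 62, 102, 149, 222, 249, 250, 250, 249, 247, 244, 240]
disc c2 [212, 120, 71, 70, 2912] xyh mm [-0.2 -0.4 -3. ] rms 0.14
disc c3 [261, 145, 61, 55, 1616] xyh mm [ 0.1 -0.9 -1.2] rms 0.25
```

```bash
python3 - <<'E'
from rel import *; import pickle; from scipy.optimize import least_squares
t=np.linspace(0,2*np.pi,120)
def run(c,O,Rm,lim,th,rad,name):
    X,Y,Z=Rm[:,0],-Rm[:,1],-Rm[:,2]
    cc=c["color"].astype(int); g=cv2.cvtColor(c["color"],cv2.COLOR_RGB2GRAY); q=proj(c,O+.014*Z); m0=np.zeros(g.shape,np.uint8); cv2.circle(m0,tuple(int(x) for x in q),lim,255,-1)
    k=((g<th)&(m0>0)&(abs(cc[:,:,0]-cc[:,:,2])<14)).astype(np.uint8); k=cv2.morphologyEx(k,cv2.MORPH_OPEN,np.ones((3,3),np.uint8))
    n,l,st,_=cv2.connectedComponentsWithStats(k); i=1+st[1:,4].argmax()
    H=cv2.convexHull(np.argwhere(l==i)[:,::-1].astype(np.int32)[:,None])[:,0].astype(float)
    def res(v):
        P=[proj(c,O+v[0]*X+v[1]*Y+(h+v[2])*Z+rad*(np.cos(x)*X+np.sin(x)*Y)) for h in(0,.014) for x in t]
        u=cv2.convexHull(np.float32(P)[:,None]); return [cv2.pointPolygonTest(u,(float(x),float(y)),True)-.5 for x,y in H]
    s=least_squares(res,[0,0,0],diff_step=1e-3,x_scale=.001,loss="soft_l1",f_scale=.5); print(name,th,rad,st[i].tolist(),(s.x*1000).round(1),np.sqrt(np.mean(np.square(res(s.x)))).round(2))
c4=pickle.load(open("c4.pkl","rb"));c6=pickle.load(open("c6.pkl","rb"))
for th in(105,115,125): run(c4,np.array([.4415,-.2698,0]),tilt([1,0,0]).as_matrix(),72,th,.033,"table")
for th in(105,115,125,150): run(c6,S,rt.as_matrix(),58,th,.033,"mill")
print(np.linalg.inv(c4["world_from_camera"])@np.array([.4415,-.2698,.014,1]),np.linalg.inv(c6["world_from_camera"])@np.array([*(S+.014*a),1]))
E
```

```text
table 105 0.033 [217, 153, 87, 85, 5288] [-1.5 -0.7 -4.6] 0.52
table 115 0.033 [217, 153, 87, 85, 5289] [-1.4 -0.6 -4.4] 0.51
table 125 0.033 [217, 153, 87, 85, 5289] [-1.4 -0.6 -4.4] 0.51
mill 105 0.033 [217, 152, 78, 78, 3842] [ -3.7   1.  -11. ] 0.41
mill 115 0.033 [217, 152, 79, 78, 4072] [-3.2  1.1 -8.7] 0.46
mill 125 0.033 [217, 152, 79, 78, 4435] [-2.7  1.3 -5.9] 0.49
mill 150 0.033 [217, 152, 79, 79, 4783] [-2.4  1.7 -3.7] 0.64
[ 0.00249565 -0.00172185  0.25551823  1.        ] [ 0.00124144 -0.00608306  0.27546187  1.        ]
```

Calibrated against the same burr on the table, the burr's height on the mill is about −1.5 mm (8 mm short would read about +7). Contact heights and the twist test agree that it is home. Handing in.

```bash
python3 -c "
from bench import hand_in; print(hand_in())"
```

```text
the job is handed in; nothing more can be done
None
```

I handed the job in at about 41 s: burr on over the drive dogs, collar flat on it, and the shaft drawn out to its upper stop and pushed fully back in. Contact heights, a twist test and the burr's apparent size say the burr is home. One side view showed a gap under its rim that I did not fully explain. The things near the mill looked in place.

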